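# Refit the spring-pin dough roller in its stand

### The job

Put the washed dough roller back in its white-cheeked stand: take it from the plywood drying rest, set the sprung pin (red-banded end) in the black cup, push against the spring until the plain steel pin at the other end can be swung down in front of the brass cup, then let it out gently so that both pins sit in their cups. Do not force it: the spring is light, and neither the roller nor the stand should take a hard push or knock. Leave the other kitchen things where they are.

Things in the scene. Friction and masses are not known exactly. Their poses are not given: they have to be found in the camera images.
- roller: Loose beech dough roller, 0.2 to 0.35 kg. Origin at its centre; its y axis runs along it (x, z arbitrary: it is round). Barrel 34 mm in diameter, y = -55 to +55 mm, the last 10 mm at each end tapering to 22 mm. Steel pins 10 mm in diameter at both ends; red bands mark the sprung (-y) end. Overall 156 mm long, 142 mm with the sprung pin fully in.
- sprung_tip (a point): End of the sprung pin's round nose, at roller y = -85 mm when free (30 mm out of the barrel). It can be pushed in by up to 14 mm: about 2 N to start, 0.7 N more per mm, about 12 N where it stops hard. About 11 mm is needed to bring the solid pin past its cup's rim; seated, it stays pushed in by 3 mm.
- solid_tip (a point): End of the solid pin's flat nose, at roller y = +71 mm (16 mm out of the barrel)
- rest: Fixed plywood drying rest, base 80 x 120 x 10 mm, origin at the centre of its underside, y along the roller in it. V saddles 10 mm thick at y = -40 and +40 mm hold the roller's axis 45 mm above the table; between them it is open down to the base. The roller starts here, about centred, its +y the same way as the rest's.
- stand: Fixed steel base, 100 x 240 mm, 14 mm high, of the roller stand; origin at the centre of its underside. A white yoke (floor 23 mm up; two upright cheeks 56 mm wide, 98 mm high, 163 mm apart inside, each 14 mm thick) is clamped on it along y. Cup axis along y, 85 mm above the table. Cups on the cheeks' inner faces: black at -y, brass at +y.
- axis_mid (a point): Point on the cup axis 85 mm above the base's origin; axes as the stand, +y towards the brass cup. Each cup: 24 mm outside, 16 mm bore, 8 mm deep, open to the middle. Rims at y = -68.5 and +68.5 mm, floors at -76.5 and +76.5 mm, all shifted together by an unknown -12 to +12 mm along y with the yoke, which does not move under load: feel for it.
- press: Bystander: orange plastic empanada press, 120 mm disc, 29 mm high, with a 40 mm handle
- measure: Bystander: glass measuring cup, 96 mm diameter, 105 mm high, handle at its +y
- ramekin: Bystander: white ceramic ramekin, 84 mm diameter, 45 mm high
- pie_tin: Bystander: aluminium pie tin, 172 mm diameter, 28 mm high
- spoon: Bystander: wooden spoon, 255 mm long, lying on the table
- jar: Bystander: amber glass jar with steel cap, 76 mm diameter, 120 mm high
Mind the look-alikes: they are no part of the job. There is more than one size of the roller; the one meant has the size given above. Leave any green or turquoise look-alike of the rest alone.

How it is judged (in metres and radians):
On the way, in this order (a step that is already met when the one before it is completed fails the run):
1. the roller is lifted out of the rest (height (world z) of roller above 0.085 m and contact force between roller and rest below 0.05 N), for 0.1 s.
2. the sprung pin is in the black cup and pushed in, the solid pin still above the brass cup (x of sprung_tip in the frame of axis_mid between -0.0048 and 0.0048 m and z of sprung_tip in the frame of axis_mid between -0.0048 and 0.0048 m and y of sprung_tip in the frame of axis_mid below -0.055 m and distance between sprung_tip and roller below 0.081 m and z of solid_tip in the frame of axis_mid above 0.008 m), for 0.05 s.
At the end, for the whole second after the job is handed in: Both noses lie within 4.8 mm of the cup axis sideways and in height, the sprung one in the black cup (y < -55 mm from axis_mid), the solid one in the brass cup (y > 55 mm), the sprung pin pushed in by 1.2 to 5 mm between the cups; the roller is let go and at rest (under 10 mm/s) (x of sprung_tip in the frame of axis_mid between -0.0048 and 0.0048 m and z of sprung_tip in the frame of axis_mid between -0.0048 and 0.0048 m and x of solid_tip in the frame of axis_mid between -0.0048 and 0.0048 m and z of solid_tip in the frame of axis_mid between -0.0048 and 0.0048 m and y of sprung_tip in the frame of axis_mid below -0.055 m and y of solid_tip in the frame of axis_mid above 0.055 m and distance between sprung_tip and roller between 0.08 and 0.0838 m and linear speed of roller below 0.01 m/s); the robot touches nothing.
It fails at once if the roller and the stand press or knock on each other with more than 20 N (contact force between roller and stand above 20 N).
It fails at once if the robot presses on the stand with more than 20 N (contact force between any of the fingers, the arm and stand above 20 N).
It fails at once if a bystander (press, measuring cup, ramekin, tin, spoon or jar) is moved more than 20 mm (distance of any of press, measure, ramekin, pie_tin, spoon, jar from where it was at the start of the episode above 0.02 m).
It also fails if it takes over 69 s, if anything falls off the work surface, if the arm or the gripper's body presses on something with over 40 N, if the wrist force passes 120 N, or if a joint passes its speed limit or range.

### The arm

A 6-joint arm with a two-finger parallel gripper is mounted at the origin on the work surface. World frame = base frame: x ahead of the robot, y to its left, z up, the work surface at z = 0. Lengths are in mm, angles in rad, forces in N, time in s.
With the tool pointing down it reaches from about 325 to 775 mm from the base axis. Payload 5.5 kg.
Tool frame: the origin (TCP) lies midway between the tips of the shut fingers; the grasp point (between the pads) lies 19 mm behind it; z points along the fingers, y is the direction in which the jaws open and shut (so a half turn about z gives the same grasp; the last joint's range is limited). The gripper opens to 88 mm and grips with 3 to 60 N. Pads are 20 mm wide; open, the fingers measure 115 mm over their backs; the gripper's body (75 mm by 178 mm) begins 61 mm behind the grasp point.
Start: joints at [-1.162, 0.091, 1.231, -0, 1.82, -0.057], TCP at [269.485, -536.092, 222.631] pointing down, gripper open.
Joint ranges: [-2.87, 2.87], [-0.86, 2.18], [0.17, 2.46], [-1.51, 4.65], [0.06, 2.69], [-2.65, 2.65]. Speed limits (rad/s): [2.57, 2.57, 3.01, 3.14, 3.14, 3.14].

### API

Orientations are given as a unit quaternion [w, x, y, z].
In Python, from plant import arm gives the robot as it stands.
- The arm moves only by the shell command python3 -m inch 'ROWS'. ROWS is JSON, a list of rows, each an object of numbers: "x", "y", "z": the shift along the tool's x, y, z normalised to -1 to 1, where 1 is 0.1 m; "spin": the turn about the tool's z normalised to -1 to 1, where 1 is pi/2 rad; "hand": the opening, from -1 (shut) to 1 (fully open). A call has 1 to 8 rows; each row shifts and turns the pose as measured when the row begins, along the tool's axes as they then stand; what a row does not reach is not made up. A row lasts 1/12 s, in which the tool goes at most 41.7 mm and 7.16 degrees, less where a joint would pass 70% of its speed; a pose out of reach is approached as far as the arm can. A call with a number of a shift or a turn outside -1 to 1 is refused whole. A call with a gripper value outside its range is refused whole. The fingers move at their own pace and stop on an object; the grip force is fixed at half the most. Time passes only in rows, so rows that do not move let the fingers close. It gives the time, the measured TCP pose, the force and the opening at its end, in the units of the state.
- arm.read_state(): the state, without advancing time (a new reading comes with each control period).
- arm.grab_frame(name): name is "scene" or "side" or "wrist"; returns a dict with "frame" (400x640x3 uint8, red, green, blue), "z_map" (400x640 float32, mm along the optical axis (not along the pixel's ray), 0 where there is no reading), "fx", "fy", "cx", "cy" (pixels), "distortion" ([k1, k2, p1, p2, k3] as OpenCV has them; the pictures are not rectified), "R" (3x3) and "t" (3): a world point X has camera coordinates R X + t. Camera axes: x right, y down, z forward; pixel columns grow to the right and rows downward; lengths in mm; the calibration is good to about 2 mm. A picture is of the moment at which its call begins.
- arm.job_done(): hands the job in, once; it reports no verdict.
Trained networks look in a picture, given as the dict that the camera call returned (one of the last four; its "shot" number tells which), for a name from the list of things; names that differ only in an ending like _2 or _b are one class to them, and where a whole thing is asked for, a point or a joint stands for the part that bears it (a point fixed in the world has none). Each returns a list of dicts, best first, with "conf" (0 to 1); they miss things now and then, are a little off and sometimes report something else, mostly with a low value. They report only what shows in the picture. A call takes as long as a camera call. They do not tell look-alikes from the thing itself.
- arm.look_for(query, picture): "rect" ([left, top, right, bottom] in pixels, round what is visible of it).
The state is a dict: "time": time; "qpos": joint angles; "joint_vel": joint speeds; "tau": joint torques, N m; "tool_pos": TCP position; "tcp_rot": TCP orientation; "wrist_force": force on the tool from outside, world axes, zero at the start; "torque": the same for the moment, N m; "opening": opening from 0.0 (shut) to 1.0 (fully open).
Only numpy, scipy, OpenCV 4.12 (cv2) and the standard library are available. Lean on these libraries where they do the work, as an engineer would, in place of code of your own. Each camera call takes 0.05 s, during which the arm holds its last target. There are 200 camera calls.

## Working session

There is one attempt and no reset: what is moved stays moved. The work goes in short steps, Python scripts to look and compute and a shell command to move; the robot and the scene stay as the last step left them, time stands still between calls to the robot, and variables do not carry over. Pictures are saved under pics/ and viewed, about 8 in all and at most 12, crops included, and the job is handed in when it is done.

```bash
ls; mkdir -p pics; cat > h.py <<'E'
import numpy as np, cv2
from plant import arm
from scipy.spatial.transform import Rotation as Rot
def cam(p):
    return np.array([[p['fx'],0,p['cx']],[0,p['fy'],p['cy']],[0,0,1]]),np.array(p['distortion'],float),np.array(p['R'],float),np.array(p['t'],float)
def cloud(p):
    K,D,R,t=cam(p); h,w=p['z_map'].shape
    u,v=np.meshgrid(np.arange(w),np.arange(h))
    n=cv2.undistortPoints(np.stack([u,v],-1).reshape(-1,1,2).astype(np.float64),K,D).reshape(h,w,2)
    z=p['z_map'][...,None].astype(float)
    c=np.concatenate([n*z,z],-1)
    X=(c-t)@R
    X[p['z_map']==0]=np.nan
    return X
def proj(p,X):
    K,D,R,t=cam(p)
    return cv2.projectPoints(np.atleast_2d(X).astype(float),cv2.Rodrigues(R)[0],t,K,D)[0].reshape(-1,2)
def save(p,name,rect=None,scale=1):
    im=cv2.cvtColor(p['frame'],cv2.COLOR_RGB2BGR)
    if rect is not None: im=im[rect[1]:rect[3],rect[0]:rect[2]]
    cv2.imwrite('pics/'+name,cv2.resize(im,None,fx=scale,fy=scale,interpolation=cv2.INTER_CUBIC))
E
python3 - <<'E'
from h import *
import pickle
s=arm.read_state(); print({k:np.round(v,4) for k,v in s.items()})
for c in ['scene','side']:
    p=arm.grab_frame(c); save(p,c+'0.png'); pickle.dump(p,open(c+'0.pkl','wb'))
    print(c,-p['R'].T@p['t'] if hasattr(p['R'],'T') else '')
    X=cloud(p)
    for q in ['roller','rest','stand','press','measure','ramekin','pie_tin','spoon','jar']:
        for d in arm.look_for(q,p)[:4]:
            l,t,r,b=d['rect']; m=X[int((t+b)/2),int((l+r)/2)]
            print(q,round(d['conf'],2),np.round(d['rect']),np.round(m))
E
```

```text
pics
{'time': np.float64(0.0), 'qpos': array([-1.1617,  0.0918,  1.2318, -0.    ,  1.8198, -0.0567]), 'joint_vel': array([ 0.0018,  0.0004,  0.0003,  0.    ,  0.0026, -0.0006]), 'tau': array([-1.60000e-03, -4.46444e+01, -4.06443e+01,  6.94000e-02,
        2.95000e-02, -1.00000e-04]), 'tool_pos': array([ 269.3794, -535.814 ,  221.5547]), 'tcp_rot': array([-9.000e-04,  9.730e-01,  2.308e-01, -2.000e-04]), 'wrist_force': array([-0.6149,  0.0365,  0.0932]), 'torque': array([-0.0152,  0.0015, -0.0514]), 'opening': np.float64(1.0017)}
scene [1139.02894714 -276.84497676  976.78436005]
roller 0.95 [241. 234. 285. 251.] [ 598. -202.   59.]
roller 0.61 [249. 204. 272. 214.] [ 454. -167.   20.]
roller 0.56 [310. 256. 315. 283.] [ 716. -101.   24.]
rest 0.97 [295. 205. 339. 238.] [562. -17.   5.]
rest 0.93 [249. 242. 287. 269.] [ 614. -201.    9.]
rest 0.68 [211. 165. 250. 190.] [ 282. -218.   10.]
stand 0.87 [341. 162. 415. 215.] [534. 215.  21.]
stand 0.69 [429. 179. 468. 215.] [701. 347. 104.]
press 0.67 [374. 233. 430. 285.] [789. 147.  26.]
press 0.48 [145. 227. 185. 267.] [ 538. -454.  114
[... 287 characters left out ...]
184. 271.] [ 539. -454.  109.]
side [  228.1163351  -1086.44552116  1108.38945332]
roller 0.76 [340. 218. 366. 257.] [ 590. -210.   61.]
roller 0.73 [365. 210. 393. 217.] [ 715. -105.   17.]
roller 0.72 [298. 236. 309. 261.] [ 454. -175.   23.]
rest 0.81 [312. 188. 346. 221.] [583. -16.  12.]
rest 0.61 [333. 226. 373. 268.] [ 581. -230.   43.]
stand 0.68 [273. 128. 322. 186.] [548. 232.  23.]
press 0.62 [346. 149. 396. 172.] [781. 132.  25.]
measure 0.9 [306. 102. 335. 138.] [664. 337.  82.]
pie_tin 0.76 [388. 238. 449. 287.] [ 753. -305.    2.]
spoon 0.63 [215. 116. 281. 143.] [416. 456.  12.]
jar 0.98 [338. 295. 377. 347.] [ 496. -493.  101.]
jar 0.73 [215. 116. 282. 140.] [420. 459.  14.]
```

View pics/scene0.png

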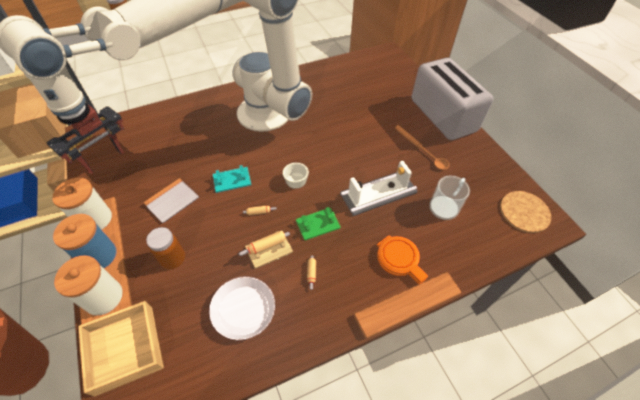

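```bash
python3 - <<'E'
from h import *
import pickle
a=pickle.load(open('scene0.pkl','rb'));b=pickle.load(open('side0.pkl','rb'))
save(a,'c1.png',(225,150,425,290),1)
A=cv2.cvtColor(a['frame'],cv2.COLOR_RGB2BGR)[195:290,235:345]
B=cv2.cvtColor(b['frame'],cv2.COLOR_RGB2BGR)[120:270,260:400]
C=cv2.cvtColor(a['frame'],cv2.COLOR_RGB2BGR)[150:225,330:425]
f=lambda i,h:cv2.resize(i,(int(i.shape[1]*h/i.shape[0]),h),interpolation=cv2.INTER_CUBIC)
top=np.hstack([f(A,300),f(C,300)]); bot=f(B,300)
o=np.zeros((600,max(top.shape[1],bot.shape[1]),3),np.uint8); o[:300,:top.shape[1]]=top;o[300:,:bot.shape[1]]=bot
cv2.imwrite('pics/c1.png',o);print(o.shape)
E
```

```text
(600, 727, 3)
```

View pics/c1.png

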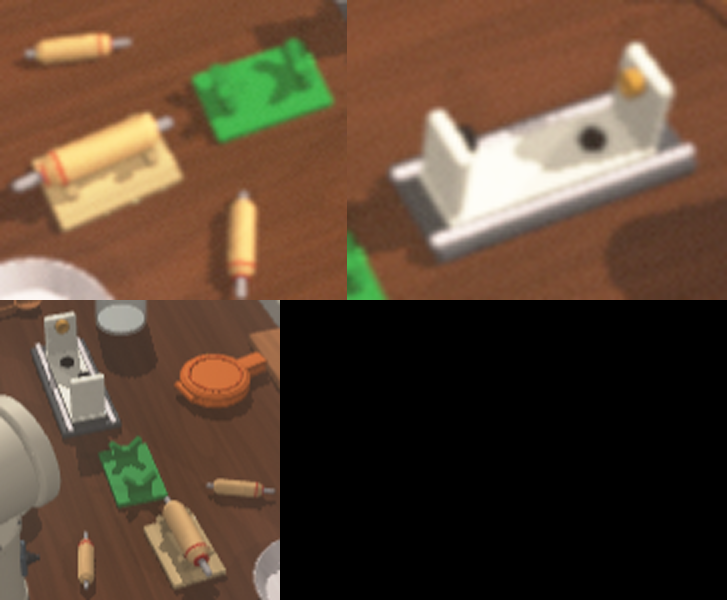

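Candidates for the roller are the large one on plywood at (265,243), and small ones at (260,210) and (312,270). Candidates for the rest are plywood (268,255), green (318,222) and turquoise (231,180). I choose the large roller on the plywood rest, with the red bands at its left end. The stand is at (378,188), with the black cup on its left cheek and the brass on its right. Next I fit poses from depth.

```bash
cat > fit.py <<'E'
from h import *
def pca(P):
    c=P.mean(0); w,v=np.linalg.eigh(np.cov((P-c).T)); return c,v[:,::-1],np.sqrt(w[::-1])
def sel(X,c,r,z0,z1):
    P=X.reshape(-1,3); P=P[~np.isnan(P).any(1)]
    return P[(np.hypot(P[:,0]-c[0],P[:,1]-c[1])<r)&(P[:,2]>z0)&(P[:,2]<z1)]
E
python3 - <<'E'
from fit import *
import pickle
for n in ['scene0','side0']:
    X=cloud(pickle.load(open(n+'.pkl','rb')))
    P=sel(X,(598,-202),110,46,75)
    c,v,s=pca(P); a=v[:,0]*np.sign(v[1,0]); e=(P-c)@a
    print(n,'roller',len(P),c.round(1),a.round(3),np.percentile(e,[0,2,98,100]).round(1),np.degrees(np.arctan2(a[1],a[0])),P[:,2].max())
    P=sel(X,(540,215),150,3,20); r=cv2.minAreaRect(P[:,:2].astype(np.float32)); print('base',r,len(P))
    P=sel(X,(540,215),150,60,130);print('cheeks',len(P))
    c=P.mean(0);
    for m in (P[:,1]<c[1],P[:,1]>=c[1]):
        Q=P[m]; print(Q.mean(0).round(1),Q.min(0).round(),Q.max(0).round(), cv2.minAreaRect(Q[:,:2].astype(np.float32)))
    P=sel(X,(598,-202),90,3,13); print('restbase',cv2.minAreaRect(P[:,:2].astype(np.float32)))
E
```

```text
scene0 roller 435 [ 599.7 -196.4   56.5] [-0.06   0.998  0.022] [-79.5 -71.2  63.5  74.2] 93.44496002588707 65.26865462607854
base ((542.0239868164062, 216.8441162109375), (286.1025390625, 272.8454895019531), 35.36189270019531) 934
cheeks 348
[544.4 118.9  86.1] [513. 111.  60.] [568. 139. 101.] ((540.6987915039062, 125.45918273925781), (27.623493194580078, 55.476783752441406), 88.61968231201172)
[547.1 291.2  86.9] [513. 277.  60.] [570. 305. 101.] ((542.2415161132812, 290.2801818847656), (57.74723815917969, 27.750120162963867), 5.148876667022705)
restbase ((599.8889770507812, -205.14332580566406), (164.00143432617188, 163.5093536376953), 51.533267974853516)
side0 roller 412 [ 592.6 -203.6   57.6] [-0.073  0.997  0.032] [-74.3 -68.9  71.2  82.1] 94.18026969211036 69.29551105460475
base ((555.4004516601562, 220.98817443847656), (259.77850341796875, 295.98126220703125), 22.75863265991211) 1113
cheeks 382
[538.6 117.1  84.9] [512. 106.  60.] [567. 140. 105.] ((539.948486328125, 123.14936828613281), (33.368011474609375, 54.295047760009766), 85.41780853271484)
[539.7 288.8  84.3] [512. 269.  60.] [568. 304. 102.] ((540.136474609375, 285.5809326171875), (34.30379867553711, 55.99378967285156), 85.42346954345703)
restbase ((596.8729248046875, -207.2580108642578), (168.03018188476562, 179.13766479492188), 78.12999725341797)
```

```bash
python3 -m inch '[{"x":0.37,"y":-0.127,"hand":1},{"x":0.37,"y":-0.127,"hand":1},{"x":0.37,"y":-0.127,"hand":1},{"x":0.37,"y":-0.127,"hand":1},{"x":0.37,"y":-0.127,"hand":1},{"x":0.37,"y":-0.127,"hand":1},{"x":0.37,"y":-0.127,"hand":1},{"x":0.37,"y":-0.127,"hand":1}]'
python3 -m inch '[{"x":0.37,"y":-0.127,"hand":1},{"x":0.37,"y":-0.127,"hand":1},{"x":0.37,"y":-0.127,"hand":1},{"spin":-0.075,"hand":1},{"spin":-0.075,"hand":1},{"spin":-0.075,"hand":1},{"spin":-0.075,"hand":1},{"spin":-0.075,"hand":1}]'
python3 -m inch '[{"spin":-0.075,"hand":1},{"spin":-0.075,"hand":1},{"spin":-0.075,"hand":1},{"spin":-0.075,"hand":1},{"spin":-0.075,"hand":1},{"hand":1}]'
cat >> h.py <<'E'
def tool():
    s=arm.read_state(); w,x,y,z=s['tcp_rot']; M=Rot.from_quat([x,y,z,w]).as_matrix()
    return np.array(s['tool_pos']),M,s
def to(target,yaw=None):
    "rows units needed to reach world target (tool axes) / yaw of tool x in deg"
    p,M,s=tool(); d=M.T@(np.array(target)-p)/100
    y0=np.degrees(np.arctan2(M[1,0],M[0,0])); print('pos',p.round(1),'yaw',y0.round(2),'tilt',np.degrees(np.arccos(-M[2,2])).round(2),'F',np.round(s['wrist_force'],2),'T',np.round(s['torque'],3),'t',s['time'])
    print('total x,y,z:',d.round(3),'spin:',None if yaw is None else round(-(yaw-y0)/90,3))
E
python3 - <<'E'
from fit import *
import pickle
to((597,-200,150),93.8)
p=arm.grab_frame('wrist'); save(p,'w1.png'); pickle.dump(p,open('w1.pkl','wb')); print((-np.array(p['R']).T@p['t']).round(1))
X=cloud(p)
P=sel(X,(598,-202),110,46,75)
c,v,s=pca(P); a=v[:,0]*np.sign(v[1,0]); e=(P-c)@a
print('roller',len(P),c.round(1),a.round(3),np.percentile(e,[0,2,98,100]).round(1),np.degrees(np.arctan2(a[1],a[0])),P[:,2].max())
E
```

```text
pos [ 269.5 -536.1  222.6] yaw 26.69 tilt 0.0 F [ 0.17 -0.23  0.22] T [ 0.023  0.003 -0.002] t 1.0
total x,y,z: [ 4.436 -1.532  0.726] spin: -0.746
[ 330.4 -504.7  385.7]invalid input at $[0]: expected keys x, y, z, spin, hand
invalid input at $[0]: expected keys x, y, z, spin, hand
invalid input at $[0]: expected keys x, y, z, spin, hand
fit.py:3: RuntimeWarning: Mean of empty slice.
  c=P.mean(0); w,v=np.linalg.eigh(np.cov((P-c).T)); return c,v[:,::-1],np.sqrt(w[::-1])
  ret = um.true_divide(
  avg = a.mean(axis, **keepdims_kw)
fit.py:3: RuntimeWarning: Degrees of freedom <= 0 for slice
  c=P.mean(0); w,v=np.linalg.eigh(np.cov((P-c).T)); return c,v[:,::-1],np.sqrt(w[::-1])
  c *= np.true_divide(1, fact)
  c *= np.true_divide(1, fact)
Traceback (most recent call last):
  File "fit.py", line 3, in pca
    c=P.mean(0); w,v=np.linalg.eigh(np.cov((P-c).T)); return c,v[:,::-1],np.sqrt(w[::-1])
                     ~~~~~~~~~~~~~~^^^^^^^^^^^^^^^^^
numpy.linalg.LinAlgError: Eigenvalues did not converge
```

View pics/w1.png

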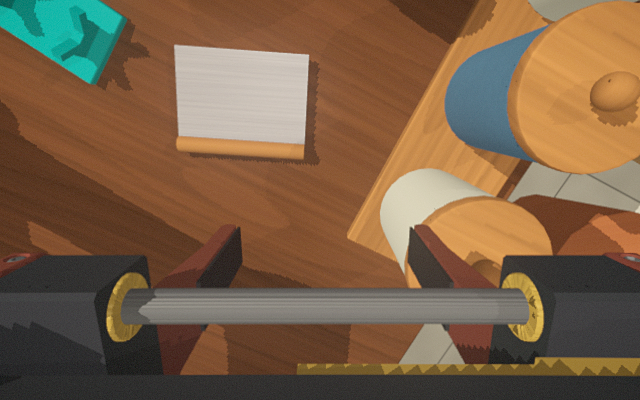

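All five keys are needed in each row. The wrist view shows the fingers at the bottom, looking ahead along tool +x.

```bash
python3 -m inch '[{"x":0.37,"y":-0.127,"z":0,"spin":0,"hand":1},{"x":0.37,"y":-0.127,"z":0,"spin":0,"hand":1},{"x":0.37,"y":-0.127,"z":0,"spin":0,"hand":1},{"x":0.37,"y":-0.127,"z":0,"spin":0,"hand":1},{"x":0.37,"y":-0.127,"z":0,"spin":0,"hand":1},{"x":0.37,"y":-0.127,"z":0,"spin":0,"hand":1},{"x":0.37,"y":-0.127,"z":0,"spin":0,"hand":1},{"x":0.37,"y":-0.127,"z":0,"spin":0,"hand":1}]'
python3 -m inch '[{"x":0.37,"y":-0.127,"z":0,"spin":0,"hand":1},{"x":0.2,"y":-0.1,"z":0,"spin":0,"hand":1},{"x":0,"y":0,"z":0,"spin":-0.075,"hand":1},{"x":0,"y":0,"z":0,"spin":-0.075,"hand":1},{"x":0,"y":0,"z":0,"spin":-0.075,"hand":1},{"x":0,"y":0,"z":0,"spin":-0.075,"hand":1},{"x":0,"y":0,"z":0,"spin":-0.075,"hand":1},{"x":0,"y":0,"z":0,"spin":-0.075,"hand":1}]'
python3 -m inch '[{"x":0,"y":0,"z":0,"spin":-0.075,"hand":1},{"x":0,"y":0,"z":0,"spin":-0.075,"hand":1},{"x":0,"y":0,"z":0,"spin":-0.075,"hand":1},{"x":0,"y":0,"z":0,"spin":-0.075,"hand":1},{"x":0,"y":0,"z":0,"spin":0,"hand":1}]'
cat > look.py <<'E'
from fit import *
import pickle,sys
def rollerfit(X,c0,r,z0,z1):
    P=sel(X,c0,r,z0,z1)
    c,v,s=pca(P); a=v[:,0]*np.sign(v[1,0]); e=(P-c)@a
    print('roller',len(P),c.round(1),a.round(3),np.percentile(e,[0,2,98,100]).round(1),'yaw',np.degrees(np.arctan2(a[1],a[0])).round(2),'zmax',np.percentile(P[:,2],98).round(1))
    return c,a
E
python3 - <<'E'
from look import *
to((597,-200,150),93.8)
p=arm.grab_frame('wrist'); save(p,'w2.png'); pickle.dump(p,open('w2.pkl','wb')); print((-np.array(p['R']).T@p['t']).round(1))
X=cloud(p)
rollerfit(X,(598,-202),110,46,75)
E
```

```text
time: 1.72
tool_pos: [491.3, -310.6, 221.0]
tcp_rot: [0.001, 0.975, 0.223, -0.001]
wrist_force: [0.0, 0.7, -0.3]
opening: 1.001
time: 2.38
tool_pos: [541.3, -252.4, 220.0]
tcp_rot: [-0.001, 0.826, 0.564, 0.0]
wrist_force: [-0.7, 0.8, 0.9]
opening: 0.999
time: 2.8
tool_pos: [541.4, -252.1, 219.9]
tcp_rot: [-0.001, 0.661, 0.751, 0.0]
wrist_force: [0.7, 0.1, -0.8]
opening: 0.999
pos [ 541.4 -252.1  219.9] yaw 97.32 tilt 0.07 F [ 0.68  0.06 -0.8 ] T [-0.068 -0.09   0.035] t 2.8
total x,y,z: [0.446 0.618 0.7  ] spin: 0.039
[ 532.6 -183.8  383.1]
roller 4262 [ 591.8 -190.1   58.2] [-0.057  0.998  0.008] [-85.1 -73.6  62.9  70. ] yaw 93.27 zmax 63.6
```

View pics/w2.png

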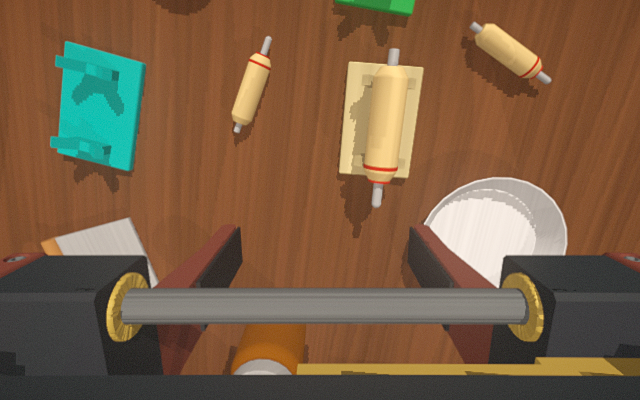

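The close crop confirms the large roller on plywood: red-banded tip at (377,205), plain tip at (394,50). Small look-alikes are at (252,85) and (510,52). Next I refine the axis and ends.

```bash
python3 - <<'E'
from look import *
p=pickle.load(open('w2.pkl','rb')); X=cloud(p)
P=sel(X,(595,-200),100,58,75)
c,v,s=pca(P); a=v[:,0]*np.sign(v[1,0]); print(c,a,np.degrees(np.arctan2(a[1],a[0])))
Q=sel(X,(595,-200),130,38,75); d=Q-c; h=np.array([a[0],a[1],0]);h/=np.linalg.norm(h); n=np.array([-h[1],h[0],0])
e=d@h; w=d@n
for lo in range(-90,95,10):
    m=(e>lo)&(e<lo+10)&(abs(w)<25)
    if m.sum()>5: print(lo,m.sum(),'w',np.percentile(w[m],[1,50,99]).round(1),'z',np.percentile(Q[m,2],[5,50,98]).round(1))
m=abs(w)<5; print('ends',np.sort(e[m])[[0,3,10]],np.sort(e[m])[[-11,-4,-1]])
mid=(np.sort(e[m])[3]+np.sort(e[m])[-4])/2
print('pin-mid',c+mid*h,'sprung',c+np.sort(e[m])[3]*h,'solid',c+np.sort(e[m])[-4]*h)
B=sel(X,(595,-200),110,4,16); r=cv2.minAreaRect(B[:,:2].astype(np.float32)); print('restbase',r)
E
```

```text
[ 593.06489504 -188.51606491   61.28409293] [-0.05451497  0.99851172 -0.00157072] 93.1250307071283
-90 44 w [-4.8  0.   4. ] z [48.  49.5 51.7]
-80 87 w [-5.2  0.1  4.4] z [47.3 50.2 51.4]
-70 91 w [-5.3  0.2  4.5] z [47.2 49.9 51.7]
-60 185 w [-12.4   1.4  13.2] z [50.3 56.7 60.9]
-50 381 w [-23.7   2.6  23.8] z [40.6 59.4 63.9]
-40 409 w [-23.5   3.1  24.1] z [40.3 59.4 63.5]
-30 347 w [-16.    2.1  16.3] z [51.1 60.6 63.4]
-20 358 w [-15.9   2.2  16.2] z [51.  60.7 63.7]
-10 367 w [-16.6   2.2  16.3] z [50.4 60.4 63.6]
0 378 w [-16.    2.3  16.1] z [51.1 60.5 63.6]
10 383 w [-15.6   2.1  16.1] z [51.2 60.6 64. ]
20 392 w [-16.5   2.   16.2] z [51.2 60.5 63.8]
30 485 w [-23.6   3.2  23.8] z [40.5 59.7 63.8]
40 432 w [-23.9   2.8  24.1] z [40.3 57.9 63.1]
50 143 w [-9.8  0.5 10.9] z [47.8 50.8 58.8]
60 102 w [-5.   0.2  4.3] z [47.6 50.  52.1]
ends [-86.52944124 -85.09844295 -83.9647336 ] [67.5954879  68.21203427 68.55774192]
pin-mid [ 593.52517664 -196.94671378   61.28409293] sprung [ 597.70403979 -273.4879622    61.28409293] solid [ 589.34631348 -120.40546537   61.28409293]
restbase ((585.6360473632812, -188.64462280273438), (96.72785186767578, 119.76529693603516), 3.137493848800659)
```

```bash
python3 -m inch '[{"x":0.27,"y":0.3,"z":0,"spin":0,"hand":1},{"x":0.27,"y":0.3,"z":0,"spin":0,"hand":1},{"x":0,"y":0,"z":0.35,"spin":0.047,"hand":1},{"x":0,"y":0,"z":0.35,"spin":0,"hand":1},{"x":0,"y":0,"z":0.3,"spin":0,"hand":1},{"x":0,"y":0,"z":0,"spin":0,"hand":1}]'
python3 - <<'E'
from look import *
to((593.2,-190.2,27),93.1)
p=arm.grab_frame('wrist');X=cloud(p)
P=sel(X,(595,-190),90,58,75); c,v,s=pca(P); a=v[:,0]*np.sign(v[1,0]); print(c,a,np.degrees(np.arctan2(a[1],a[0])),np.percentile(P[:,2],98))
print('x at y=-190', c[0]+a[0]/a[1]*(-190-c[1]))
E
```

```text
time: 3.35
tool_pos: [599.1, -190.2, 120.9]
tcp_rot: [0.004, 0.702, 0.712, 0.002]
wrist_force: [-0.9, 0.2, -2.4]
opening: 1.002
pos [ 599.1 -190.2  120.9] yaw 90.86 tilt 0.5 F [-0.93  0.21 -2.43] T [-0.04  -0.003 -0.007] t 3.35
total x,y,z: [ 0.003 -0.067  0.938] spin: -0.025
[ 593.77095587 -186.76292201   61.27782881] [-0.05509319  0.9984761  -0.00319566] 93.1582223285191 63.765429836242035
x at y=-190 593.9495689996705
```

```bash
python3 -m inch '[{"x":0,"y":-0.055,"z":0.25,"spin":-0.025,"hand":1},{"x":0,"y":0,"z":0.25,"spin":0,"hand":1},{"x":0,"y":0,"z":0,"spin":0,"hand":1}]'
python3 - <<'E'
from look import *
to((593.8,-190.2,28),93.1)
E
```

```text
time: 3.65
tool_pos: [597.7, -192.4, 81.3]
tcp_rot: [0.01, 0.689, 0.724, 0.005]
wrist_force: [-0.5, 0.9, -0.7]
opening: 1.001
pos [ 597.7 -192.4   81.3] yaw 92.83 tilt 1.25 F [-0.52  0.89 -0.69] T [-0.012 -0.004  0.025] t 3.65
total x,y,z: [ 0.028 -0.049  0.532] spin: -0.003
```

```bash
python3 -m inch '[{"x":0.02,"y":-0.04,"z":0.18,"spin":0,"hand":1},{"x":0,"y":0,"z":0.18,"spin":0,"hand":1},{"x":0,"y":0,"z":0.12,"spin":0,"hand":1},{"x":0,"y":0,"z":0,"spin":0,"hand":1}]'
python3 - <<'E'
from look import *
to((593.8,-190.2,28),93.1); print(tool()[1][:,2])
E
```

```text
time: 3.98
tool_pos: [599.3, -193.9, 45.0]
tcp_rot: [0.017, 0.692, 0.722, 0.007]
wrist_force: [-0.4, -0.6, 0.6]
opening: 1.001
pos [ 599.3 -193.9   45. ] yaw 92.38 tilt 2.08 F [-0.38 -0.58  0.6 ] T [-0.009 -0.083 -0.018] t 3.9833
total x,y,z: [ 0.042 -0.06   0.168] spin: -0.008
[ 0.0340469  -0.01234108 -0.99934404]
```

```bash
python3 -m inch '[{"x":0.04,"y":-0.06,"z":0.1,"spin":-0.01,"hand":1},{"x":0,"y":0,"z":0.1,"spin":0,"hand":1},{"x":0,"y":0,"z":0,"spin":0,"hand":1}]'
python3 - <<'E'
from look import *
to((593.8,-190.2,28),93.1); print(tool()[1][:,2])
E
```

```text
time: 4.23
tool_pos: [597.1, -192.2, 31.6]
tcp_rot: [0.021, 0.687, 0.726, 0.009]
wrist_force: [0.4, 0.3, -0.9]
opening: 1.001
pos [ 597.1 -192.2   31.6] yaw 93.12 tilt 2.58 F [ 0.42  0.26 -0.95] T [-0.03  -0.009  0.02 ] t 4.2333
total x,y,z: [ 0.022 -0.034  0.034] spin: 0.0
[ 0.04225156 -0.01561527 -0.99898497]
```

```bash
python3 -m inch '[{"x":0.025,"y":-0.03,"z":0.05,"spin":0,"hand":1},{"x":0,"y":0,"z":0,"spin":0,"hand":-1},{"x":0,"y":0,"z":0,"spin":0,"hand":-1},{"x":0,"y":0,"z":0,"spin":0,"hand":-1},{"x":0,"y":0,"z":0,"spin":0,"hand":-1},{"x":0,"y":0,"z":0,"spin":0,"hand":-1},{"x":0,"y":0,"z":0,"spin":0,"hand":-1},{"x":0,"y":0,"z":0,"spin":0,"hand":-1}]'
python3 - <<'E'
from look import *
to((593.8,-190.2,28),93.1); print(tool()[1][:,2])
E
```

```text
time: 4.9
tool_pos: [596.9, -191.0, 31.7]
tcp_rot: [0.024, 0.688, 0.725, 0.01]
wrist_force: [0.1, 0.2, 0.5]
opening: 0.509
pos [ 596.9 -191.    31.7] yaw 92.99 tilt 2.98 F [0.11 0.15 0.52] T [-0.024 -0.043  0.022] t 4.9
total x,y,z: [ 0.011 -0.032  0.035] spin: -0.001
[ 0.04877068 -0.01812679 -0.9986455 ]
```

```bash
python3 -m inch '[{"x":0,"y":-0.02,"z":0.04,"spin":0,"hand":-1},{"x":0,"y":0,"z":0,"spin":0,"hand":-1},{"x":0,"y":0,"z":0,"spin":0,"hand":-1},{"x":0,"y":0,"z":0,"spin":0,"hand":-1},{"x":0,"y":0,"z":0,"spin":0,"hand":-1}]'
python3 - <<'E'
from look import *
to((593.8,-190.2,28),93.1); print(tool()[1][:,2])
E
```

```text
time: 5.32
tool_pos: [595.0, -191.3, 27.2]
tcp_rot: [0.024, 0.688, 0.725, 0.01]
wrist_force: [0.5, -0.2, -0.3]
opening: 0.379
pos [ 595.  -191.3   27.2] yaw 92.99 tilt 2.99 F [ 0.49 -0.22 -0.3 ] T [-0.041 -0.021  0.067] t 5.3167
total x,y,z: [ 0.011 -0.011 -0.008] spin: -0.001
[ 0.04889517 -0.01815218 -0.99863895]
```

```bash
python3 -m inch '[{"x":0,"y":0,"z":-0.15,"spin":0,"hand":-1},{"x":0,"y":0,"z":-0.2,"spin":0,"hand":-1},{"x":0,"y":0,"z":-0.2,"spin":0,"hand":-1},{"x":0,"y":0,"z":-0.2,"spin":0,"hand":-1},{"x":0,"y":0,"z":-0.2,"spin":0,"hand":-1},{"x":0,"y":0,"z":0,"spin":0,"hand":-1},{"x":0,"y":0,"z":0,"spin":0,"hand":-1}]'
python3 - <<'E'
from look import *
to((593.8,-270,68),93.1); print(tool()[1][:,2])
E
```

```text
time: 5.9
tool_pos: [586.0, -187.9, 116.4]
tcp_rot: [0.016, 0.688, 0.725, 0.007]
wrist_force: [-1.1, -0.9, -3.7]
opening: 0.381
pos [ 586.  -187.9  116.4] yaw 93.0 tilt 2.05 F [-1.08 -0.89 -3.7 ] T [ 0.011 -0.045 -0.018] t 5.9
total x,y,z: [-0.817  0.018  0.497] spin: -0.001
[ 0.03359103 -0.01216576 -0.99936161]
```

```bash
python3 -m inch '[{"x":-0.28,"y":0,"z":0,"spin":0,"hand":-1},{"x":-0.28,"y":0.05,"z":0.1,"spin":0,"hand":-1},{"x":-0.25,"y":0.05,"z":0.2,"spin":0,"hand":-1},{"x":-0.1,"y":0,"z":0.2,"spin":0,"hand":-1},{"x":0,"y":0,"z":0,"spin":0,"hand":-1}]'
python3 - <<'E'
from look import *
to((596.5,-270,27),93.1); print(tool()[1][:,2])
E
```

```text
time: 6.32
tool_pos: [601.7, -279.5, 59.0]
tcp_rot: [0.013, 0.687, 0.727, 0.007]
wrist_force: [-0.5, 1.5, -4.8]
opening: 0.38
pos [ 601.7 -279.5   59. ] yaw 93.22 tilt 1.72 F [-0.48  1.54 -4.8 ] T [ 0.057  0.017 -0.028] t 6.3167
total x,y,z: [ 0.102 -0.056  0.317] spin: 0.001
[ 0.02865401 -0.00864259 -0.99955203]
```

```bash
python3 -m inch '[{"x":0.1,"y":-0.055,"z":0.1,"spin":0,"hand":-1},{"x":0.02,"y":0,"z":0.1,"spin":0,"hand":-1},{"x":0,"y":0,"z":0.05,"spin":0,"hand":-1},{"x":0,"y":0,"z":0,"spin":0,"hand":-1}]'
python3 - <<'E'
from look import *
to((596.5,-270,27),93.1); print(tool()[1][:,2])
E
```

```text
time: 6.65
tool_pos: [594.9, -267.2, 28.4]
tcp_rot: [0.011, 0.687, 0.726, 0.006]
wrist_force: [0.7, -1.1, 0.4]
opening: 0.381
pos [ 594.9 -267.2   28.4] yaw 93.12 tilt 1.45 F [ 0.68 -1.14  0.43] T [-0.201 -0.372 -0.004] t 6.65
total x,y,z: [-0.028  0.014  0.014] spin: 0.0
[ 0.02446712 -0.00655675 -0.99967913]
```

```bash
python3 -m inch '[{"x":0,"y":0,"z":0.03,"spin":0,"hand":-1},{"x":0,"y":0,"z":0.03,"spin":0,"hand":-1},{"x":0,"y":0,"z":0.02,"spin":0,"hand":-1},{"x":0,"y":0,"z":0,"spin":0,"hand":-1}]'
python3 - <<'E'
from look import *
to((596.5,-270,21),93.1); print(tool()[1][:,2])
E
```

```text
time: 6.98
tool_pos: [598.5, -266.9, 25.3]
tcp_rot: [0.015, 0.687, 0.727, 0.008]
wrist_force: [0.8, -0.0, -2.6]
opening: 0.382
pos [ 598.5 -266.9   25.3] yaw 93.23 tilt 1.94 F [ 0.77 -0.03 -2.63] T [-0.056 -0.07  -0.034] t 6.9833
total x,y,z: [-0.03  -0.023  0.042] spin: 0.001
[ 0.0326329  -0.00914564 -0.99942556]
```

```bash
python3 -m inch '[{"x":0,"y":-0.02,"z":0.04,"spin":0,"hand":-1},{"x":0,"y":0,"z":0.03,"spin":0,"hand":-1},{"x":0,"y":0,"z":0.02,"spin":0,"hand":-1},{"x":0,"y":0,"z":0,"spin":0,"hand":-1}]'
python3 - <<'E'
from look import *
to((596.5,-270,21),93.1)
p=arm.grab_frame('wrist'); save(p,'w3.png'); pickle.dump(p,open('w3.pkl','wb')); X=cloud(p)
P=sel(X,(595,-268),95,36,95); print(len(P))
a=np.array([-.054,.9985]);d=P[:,:2]-[596.5,-270]; e=d@a; w=d@np.array([-a[1],a[0]])
for lo in range(-90,95,10):
    m=(e>lo)&(e<lo+10)&(abs(w)<9)
    if m.sum()>5: print(lo,m.sum(),np.percentile(P[m,2],[50,95]).round(1),np.percentile(w[m],[1,50,99]).round(1))
E
```

```text
time: 7.32
tool_pos: [599.2, -268.3, 19.7]
tcp_rot: [0.019, 0.687, 0.727, 0.009]
wrist_force: [2.4, 0.2, 1.1]
opening: 0.381
pos [ 599.2 -268.3   19.7] yaw 93.22 tilt 2.39 F [2.36 0.17 1.06] T [ 0.096 -0.262 -0.073] t 7.3167
total x,y,z: [-0.016 -0.027 -0.014] spin: 0.001
18135
-60 108 [38.8 41.4] [-8.6 -1.4  6.1]
-50 287 [46.7 48.2] [-8.7 -0.4  8.8]
-40 584 [48.  49.5] [-8.9  0.1  8.8]
-30 337 [49.6 50.9] [-8.7 -0.3  8.6]
-10 245 [54.3 55.6] [-8.8  0.8  9. ]
0 813 [55.8 57.5] [-8.8 -0.1  8.8]
10 876 [57.7 59.4] [-8.8 -0.   8.7]
20 987 [59.8 61.4] [-8.8  0.   8.8]
30 1089 [61.8 63.4] [-8.8  0.1  8.9]
40 1309 [62.4 64.2] [-8.8 -0.2  8.7]
50 1280 [57.1 61.4] [-8.8 -0.2  8.7]
60 684 [55.3 57.3] [-6.4 -1.2  3.3]
70 189 [55.  57.5] [-6.1 -1.3  3.2]
```

View pics/w3.png

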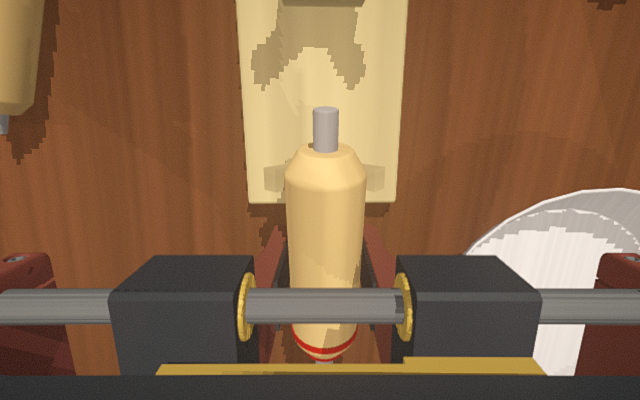

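```bash
python3 - <<'E'
from look import *
p=pickle.load(open('w3.pkl','rb')); X=cloud(p)
pos,M,s=tool()
P=X.reshape(-1,3); P=P[~np.isnan(P).any(1)]; T=(P-pos)@M   # tool frame
m=(abs(T[:,1])<25)&(T[:,0]>-60)&(T[:,0]<95)&(T[:,2]<5)&(T[:,2]>-60); T=T[m]
# ridge per slice
for lo in list(range(-60,95,8)):
    k=(T[:,0]>=lo)&(T[:,0]<lo+8)
    if k.sum()<10: continue
    q=T[k]; top=np.percentile(q[:,2],3); r=q[q[:,2]<top+4]
    print(lo,k.sum(),'ztop',top.round(1),'ymid',((r[:,1].min()+r[:,1].max())/2).round(1),'ymean',r[:,1].mean().round(1))
k=(T[:,0]>55)&(abs(T[:,1])<7)&(T[:,2]<-20); print(np.percentile(T[k,0],[90,99,100]),T[k].mean(0))
print(p['fx'],p['fy'],p['cx'],p['cy'], proj(p,[pos+M@np.array([72,0,-32])]))
E
python3 -m inch '[{"x":0,"y":0,"z":-0.2,"spin":0,"hand":-1},{"x":0,"y":0,"z":-0.3,"spin":0,"hand":-1},{"x":0,"y":0,"z":-0.4,"spin":0,"hand":-1},{"x":0,"y":0,"z":-0.4,"spin":0,"hand":-1},{"x":0.2,"y":0,"z":-0.3,"spin":0,"hand":-1},{"x":0.35,"y":0,"z":0,"spin":0,"hand":-1},{"x":0.38,"y":0,"z":0,"spin":0,"hand":-1},{"x":0.38,"y":0,"z":0,"spin":0,"hand":-1}]'
python3 -m inch '[{"x":0.35,"y":0,"z":0,"spin":0,"hand":-1},{"x":0.35,"y":0,"z":0,"spin":0,"hand":-1},{"x":0.35,"y":0,"z":0,"spin":0,"hand":-1},{"x":0.35,"y":0,"z":0,"spin":0,"hand":-1},{"x":0.35,"y":0,"z":0,"spin":0,"hand":-1},{"x":0.35,"y":0,"z":0,"spin":0,"hand":-1},{"x":0.2,"y":0,"z":0,"spin":0,"hand":-1},{"x":0,"y":0,"z":0,"spin":0,"hand":-1}]'
python3 - <<'E'
from look import *
to((600,120,180),90); print(tool()[1][:,2])
E
```

```text
-60 123 ztop -21.3 ymid -1.0 ymean -0.6
-52 216 ztop -27.4 ymid -0.2 ymean -0.8
-44 816 ztop -28.5 ymid -0.4 ymean -0.3
-36 680 ztop -30.3 ymid -0.2 ymean -0.5
-28 92 ztop -31.2 ymid -0.2 ymean -0.2
-12 485 ztop -58.7 ymid -0.2 ymean -0.4
-4 1270 ztop -41.7 ymid -0.2 ymean 0.3
4 2428 ztop -57.8 ymid -0.2 ymean 1.0
12 2562 ztop -57.9 ymid 0.0 ymean 0.0
20 1333 ztop -42.2 ymid 0.0 ymean -0.1
28 1524 ztop -43.9 ymid 0.2 ymean -0.0
36 2224 ztop -45.1 ymid 0.2 ymean 0.0
44 1929 ztop -43.8 ymid -0.2 ymean 0.1
52 977 ztop -39.9 ymid 0.2 ymean 0.0
60 568 ztop -38.8 ymid 0.2 ymean 0.1
68 164 ztop -38.7 ymid 0.2 ymean 0.3
[69.02442694 70.49966964 70.52102716] [ 62.72903356   0.11830931 -35.76697626]
330.8276331324651 330.8276331324651 324.5297258901924 195.8067528356922 [[324.87622695 101.91632122]]
time: 8.03
tool_pos: [576.5, -136.4, 168.5]
tcp_rot: [0.003, 0.691, 0.723, 0.002]
wrist_force: [1.0, -0.6, -2.9]
opening: 0.378
time: 8.7
tool_pos: [554.5, 110.2, 154.5]
tcp_rot: [-0.009, 0.689, 0.725, -0.008]
wrist_force: [-0.2, -0.1, -3.7]
opening: 0.381
pos [554.5 110.2 154.5] yaw 92.88 tilt 1.36 F [-0.17 -0.09 -3.66] T [-0.004 -0.101 -0.04 ] t 8.7
total x,y,z: [ 0.076  0.453 -0.266] spin: 0.032
[-0.02362593  0.00103744 -0.99972033]
```

```bash
python3 -m inch '[{"x":0.05,"y":0.2,"z":-0.12,"spin":0.03,"hand":-1},{"x":0.05,"y":0.25,"z":-0.12,"spin":0,"hand":-1},{"x":0,"y":0.1,"z":-0.08,"spin":0,"hand":-1},{"x":0,"y":0,"z":0,"spin":0,"hand":-1},{"x":0,"y":0,"z":0,"spin":0,"hand":-1}]'
python3 - <<'E'
from look import *
to((600,120,180),90); print(tool()[1][:,2])
p=arm.grab_frame('wrist'); save(p,'w4.png'); pickle.dump((p,tool()[:2]),open('w4.pkl','wb')); X=cloud(p)
P=X.reshape(-1,3); P=P[~np.isnan(P).any(1)]; P=P[(abs(P[:,0]-541)<60)&(P[:,1]>60)&(P[:,1]<340)]
print(len(P))
for lo in range(80,340,6):
    m=(P[:,1]>=lo)&(P[:,1]<lo+6)&(P[:,2]>93)&(P[:,2]<106)
    if m.sum()>3: print('cheek',lo,m.sum(),np.percentile(P[m,0],[0,2,50,98,100]).round(1),np.percentile(P[m,2],[10,50,90]).round(1))
B=P[(P[:,2]>8)&(P[:,2]<18)]; print('base',cv2.minAreaRect(B[:,:2].astype(np.float32)),np.median(B[:,2]))
E
```

```text
time: 9.12
tool_pos: [605.2, 121.0, 173.5]
tcp_rot: [-0.015, 0.705, 0.709, -0.019]
wrist_force: [-0.3, -0.3, -3.3]
opening: 0.38
pos [605.2 121.  173.5] yaw 90.29 tilt 2.76 F [-0.32 -0.3  -3.28] T [-0.079 -0.091  0.014] t 9.1167
total x,y,z: [-0.01  -0.056 -0.063] spin: 0.003
[-0.04791399 -0.00485571 -0.99883966]
63313
cheek 110 7 [521.1 524.2 548.4 554.9 555.6] [95.  95.4 95.6]
cheek 116 449 [512.3 514.2 541.  566.3 567.3] [97.2 98.5 99.5]
cheek 122 592 [512.1 513.8 540.4 566.2 567.2] [97.6 98.6 99.7]
cheek 128 346 [513.4 515.5 539.9 563.5 565.7] [94.1 96.4 97.9]
cheek 134 190 [529.9 530.7 540.7 548.6 549.6] [94.2 96.7 97.9]
cheek 140 94 [530.1 530.8 540.3 548.4 548.8] [93.8 96.6 97.9]
base ((539.912353515625, 190.48280334472656), (184.5269012451172, 99.83104705810547), 89.12975311279297) 14.795208414209707
```

View pics/w4.png

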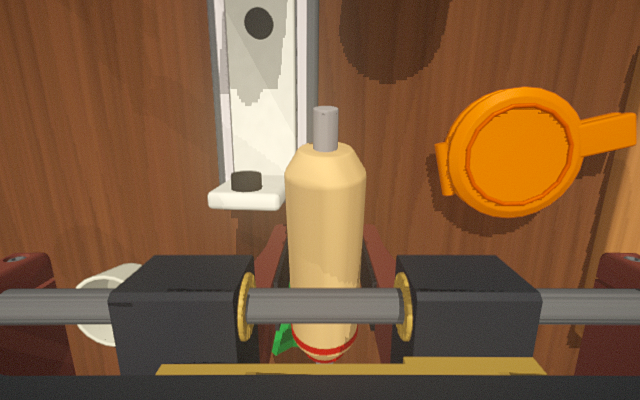

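The black cheek is at (247,192) with its black cup at (246,181). The brass cheek is out of view above, and the roller sits well in the jaws. I take yaw from the yoke and base edges.

```bash
python3 - <<'E'
from look import *
p,(pos,M)=pickle.load(open('w4.pkl','rb')); X=cloud(p)
P=X.reshape(-1,3); P=P[~np.isnan(P).any(1)]; P=P[(abs(P[:,0]-541)<70)&(P[:,1]>60)&(P[:,1]<340)]
def edge(z0,z1,lo,hi,pc,tag):
    ys=[];xs=[]
    for y in np.arange(lo,hi,4):
        m=(abs(P[:,1]-y)<2)&(P[:,2]>z0)&(P[:,2]<z1)
        if m.sum()>8: ys.append(y); xs.append(np.percentile(P[m,0],pc))
    f=np.polyfit(ys,xs,1); r=np.array(xs)-np.polyval(f,ys); k=abs(r)<2*np.std(r)+.3; f=np.polyfit(np.array(ys)[k],np.array(xs)[k],1)
    print(tag,'slope',f[0].round(4),'yaw',(90-np.degrees(np.arctan(f[0]))).round(2),'x@120',np.polyval(f,120).round(1),'x@207',np.polyval(f,207).round(1),k.sum(),len(ys),r.std().round(2))
edge(10,19,145,300,0,'base L'); edge(10,19,145,300,100,'base R')
edge(20,27,145,300,0,'floor L'); edge(20,27,145,300,100,'floor R')
C=P[(P[:,2]>96)&(P[:,2]<102)]
for x in np.arange(514,568,6):
    m=abs(C[:,0]-x)<3; print(x,np.percentile(C[m,1],[1,99]).round(1),end=' ')
print()
m=(abs(P[:,0]-540)<3)&(P[:,1]<150)&(P[:,2]>60); print('cup y/z',[(y,np.percentile(P[m&(abs(P[:,1]-y)<1),2],95).round(1)) for y in range(112,150,2) if (m&(abs(P[:,1]-y)<1)).sum()>2])
E
```

```text
base L slope 0.0122 yaw 89.3 x@120 490.3 x@207 491.3 35 35 0.55
base R slope 0.0879 yaw 84.98 x@120 579.4 x@207 587.0 33 35 16.08
floor L slope 0.0146 yaw 89.16 x@120 499.6 x@207 500.8 34 35 0.41
floor R slope 0.0153 yaw 89.12 x@120 578.2 x@207 579.5 32 35 2.56
514 [117.4 129.2] 520 [117.3 129.6] 526 [116.3 129.4] 532 [116.8 142.3] 538 [117.  142.5] 544 [117.3 142.5] 550 [116.3 128.9] 556 [116.3 128.9] 562 [116.5 129.1] 
cup y/z [(116, np.float64(97.2)), (118, np.float64(261.7)), (120, np.float64(263.7)), (122, np.float64(266.4)), (124, np.float64(267.6)), (126, np.float64(270.5)), (128, np.float64(271.9)), (130, np.float64(274.3)), (132, np.float64(276.2)), (134, np.float64(277.0)), (136, np.float64(276.6)), (138, np.float64(276.2)), (140, np.float64(275.9)), (142, np.float64(275.3)), (144, np.float64(275.3)), (146, np.float64(276.3)), (148, np.float64(276.0))]
```

```bash
cat > tips.py <<'E'
from look import *
SPR=np.array([-81.4,0,-3.5]); SOL=np.array([71.5,0.1,-34.6])
yaw=np.radians(89.2); A=np.array([np.cos(yaw),np.sin(yaw),0]); Lx=np.array([A[1],-A[0],0])
O=np.array([540.0+0.0137*81,211.0,85.5])
def fr(X): d=np.asarray(X)-O; return np.array([d@Lx,d@A,d[2]])
def tips(goal=None,pt=None,spr=None,sol=None):
    "goal: (lateral,u,z) wanted for tool-frame point pt (default sprung tip)"
    p,M,s=tool(); S=SPR if spr is None else spr; T=SOL if sol is None else sol
    y0=np.degrees(np.arctan2(M[1,0],M[0,0]))
    F=np.array(s['wrist_force'])
    print('tcp',p.round(1),'u_tcp',fr(p).round(1),'yaw',y0.round(2),'toolz',M[:,2].round(3),'spin->',round((y0-89.2)/90,4),'F(l,u,z)',np.round([F@Lx,F@A,F[2]],2),'T',np.round(s['torque'],2),'t',round(s['time'],2),'open',round(s['opening'],3))
    print('sprung',fr(p+M@S).round(1),'solid',fr(p+M@T).round(1))
    if goal is not None:
        pt=S if pt is None else pt
        d=np.array(goal)-fr(p+M@pt); w=d[0]*Lx+d[1]*A+np.array([0,0,d[2]]); print('units x,y,z',(M.T@w/100).round(3))
E
python3 -m inch '[{"x":0.25,"y":-0.1,"z":0,"spin":0,"hand":-1},{"x":0.3,"y":-0.2,"z":0,"spin":0,"hand":-1},{"x":0.3,"y":-0.2,"z":0,"spin":0,"hand":-1},{"x":0.2,"y":-0.1,"z":0,"spin":0,"hand":-1},{"x":0,"y":0,"z":0,"spin":0,"hand":-1},{"x":0,"y":0,"z":0,"spin":0,"hand":-1}]'
python3 -c "
from tips import *
tips((0,-54,60))"
```

```text
time: 9.67
tool_pos: [537.8, 223.0, 168.9]
tcp_rot: [-0.018, 0.708, 0.706, -0.024]
wrist_force: [0.4, -1.2, -2.5]
opening: 0.379
tcp [537.8 223.  168.9] u_tcp [-3.5 12.  83.4] yaw 89.87 toolz [-0.059 -0.01  -0.998] spin-> 0.0075 F(l,u,z) [ 0.47 -1.22 -2.52] T [ 0.05 -0.12  0.01] t 9.67 open 0.379
sprung [ -2.3 -69.4  87.7] solid [ -2.2  83.8 117.3]
units x,y,z [0.156 0.041 0.274]
```

```bash
python3 -m inch '[{"x":0.08,"y":0.02,"z":0.15,"spin":0.008,"hand":-1},{"x":0.08,"y":0.02,"z":0.15,"spin":0,"hand":-1},{"x":0,"y":0,"z":0.05,"spin":0,"hand":-1},{"x":0,"y":0,"z":0,"spin":0,"hand":-1},{"x":0,"y":0,"z":0,"spin":0,"hand":-1}]'
python3 - <<'E'
from tips import *
tips((0,-54,60))
p=arm.grab_frame('wrist'); save(p,'w5.png'); pickle.dump((p,tool()[:2]),open('w5.pkl','wb')); X=cloud(p)
pos,M,_=tool()
P=X.reshape(-1,3); P=P[~np.isnan(P).any(1)]
Q=P[(abs(P[:,0]-541)<60)&(P[:,1]>255)&(P[:,1]<330)&(P[:,2]>94)&(P[:,2]<103)]
for lo in range(260,325,5):
    m=(Q[:,1]>=lo)&(Q[:,1]<lo+5)
    if m.sum()>5: print(lo,m.sum(),np.percentile(Q[m,0],[1,50,99]).round(1),np.median(Q[m,2]).round(1))
T=(P-pos)@M
for lo in range(-44,80,8):
    k=(T[:,0]>=lo)&(T[:,0]<lo+8)&(abs(T[:,1])<20)&(T[:,2]<0)&(T[:,2]>-50)
    if k.sum()>20:
        q=T[k]; top=np.percentile(q[:,2],3); r=q[q[:,2]<top+4]; print(lo,'ztop',top.round(1),'ymid',((r[:,1].min()+r[:,1].max())/2).round(1))
k=(T[:,0]>55)&(T[:,0]<85)&(abs(T[:,1])<4)&(T[:,2]<-30)&(T[:,2]>-42); print(np.percentile(T[k,0],[90,99,100]))
E
```

```text
time: 10.08
tool_pos: [539.6, 233.5, 131.9]
tcp_rot: [-0.017, 0.714, 0.7, -0.026]
wrist_force: [0.4, 0.4, -2.7]
opening: 0.377
tcp [539.6 233.5 131.9] u_tcp [-1.9 22.5 46.4] yaw 88.91 toolz [-0.06  -0.012 -0.998] spin-> -0.0032 F(l,u,z) [ 0.39  0.45 -2.66] T [-0.01 -0.12 -0.01] t 10.08 open 0.377
sprung [ -2.1 -58.9  51. ] solid [ 0.7 94.4 79.9]
units x,y,z [ 0.048  0.015 -0.092]
280 14 [546.1 547.9 549.6] 95.3
285 55 [546.2 547.9 550. ] 95.5
290 265 [515.5 549.2 567.6] 97.3
295 619 [513.9 548.6 568.7] 98.7
300 668 [514.4 548.1 568. ] 98.6
305 232 [515.9 541.2 565.6] 96.7
-44 ztop -29.0 ymid -0.3
-36 ztop -30.6 ymid -0.4
-28 ztop -31.5 ymid -0.7
-12 ztop -34.9 ymid -0.5
-4 ztop -40.2 ymid -0.4
4 ztop -47.8 ymid -0.6
12 ztop -46.3 ymid 0.0
20 ztop -41.6 ymid -0.3
28 ztop -43.2 ymid -0.4
36 ztop -44.5 ymid 0.1
44 ztop -43.4 ymid 0.0
52 ztop -39.9 ymid -0.0
60 ztop -37.6 ymid -0.2
68 ztop -37.8 ymid -0.2
[69.18752334 70.67620593 70.68235931]
```

View pics/w5.png

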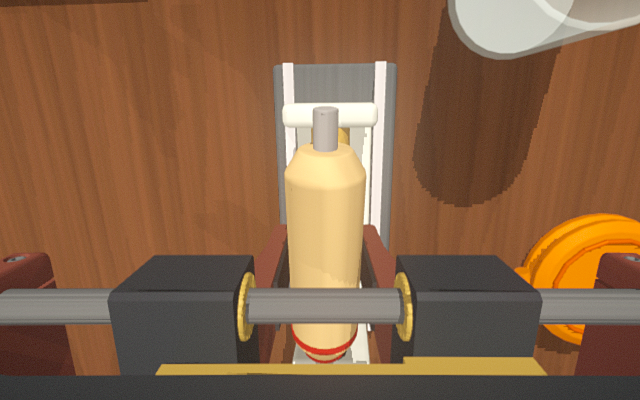

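The brass cheek (330,115) sits behind the solid pin, and the pin is centred between the rails. I'm lowering to the pre-insert pose.

```bash
sed -i 's/^SPR=.*/SPR=np.array([-81.7,-0.3,-4.3]); SOL=np.array([71.5,-0.1,-33.4])/; s/89\.2/89.4/g; s/^O=.*/O=np.array([540.7,211.0,85.5])/' tips.py
python3 -m inch '[{"x":0.03,"y":0.02,"z":0.15,"spin":-0.003,"hand":-1},{"x":0.02,"y":0,"z":0.15,"spin":0,"hand":-1},{"x":0,"y":0,"z":0.1,"spin":0,"hand":-1},{"x":0,"y":0,"z":0,"spin":0,"hand":-1},{"x":0,"y":0,"z":0,"spin":0,"hand":-1}]'
python3 -c "
from tips import *
tips((0,-56,-0.7))"
```

```text
time: 10.55
tool_pos: [542.3, 235.0, 95.6]
tcp_rot: [-0.015, 0.713, 0.7, -0.023]
wrist_force: [0.5, 0.8, -3.0]
opening: 0.38
tcp [542.3 235.   95.6] u_tcp [ 1.3 24.  10.1] yaw 88.95 toolz [-0.053 -0.011 -0.999] spin-> -0.005 F(l,u,z) [ 0.51  0.81 -3.01] T [-0.  -0.1 -0. ] t 10.55 open 0.38
sprung [  0.6 -57.7  15.4] solid [ 3.5 95.8 42.6]
units x,y,z [0.019 0.003 0.161]
```

```bash
python3 -m inch '[{"x":0.02,"y":-0.02,"z":0.08,"spin":-0.006,"hand":-1},{"x":0,"y":0,"z":0.08,"spin":0,"hand":-1},{"x":0,"y":0,"z":0.02,"spin":0,"hand":-1},{"x":0,"y":0,"z":0,"spin":0,"hand":-1}]'
python3 -c "
from tips import *
tips((0,-56,-0.7))"
```

```text
time: 10.88
tool_pos: [541.0, 236.3, 81.4]
tcp_rot: [-0.013, 0.71, 0.704, -0.02]
wrist_force: [-0.5, -0.9, 0.2]
opening: 0.38
tcp [541.  236.3  81.4] u_tcp [ 0.  25.3 -4.1] yaw 89.48 toolz [-0.047 -0.01  -0.999] spin-> 0.0009 F(l,u,z) [-0.53 -0.96  0.18] T [-0.04  0.16  0.1 ] t 10.88 open 0.38
sprung [  0.  -56.4   1.1] solid [ 1.4 97.1 28.6]
units x,y,z [0.004 0.    0.018]
```

```bash
python3 -m inch '[{"x":0,"y":0,"z":0,"spin":0,"hand":-1},{"x":0,"y":0,"z":0,"spin":0,"hand":-1}]' >/dev/null
python3 - <<'E'
from tips import *
tips((0,-56,-0.7))
p=arm.grab_frame('side'); q=arm.grab_frame('scene'); 
A_=cv2.cvtColor(p['frame'],cv2.COLOR_RGB2BGR)[105:205,250:345]; B_=cv2.cvtColor(q['frame'],cv2.COLOR_RGB2BGR)[120:220,325:425]
cv2.imwrite('pics/s6.png',np.hstack([cv2.resize(A_,(380,400),interpolation=cv2.INTER_CUBIC),cv2.resize(B_,(400,400),interpolation=cv2.INTER_CUBIC)]))
E
```

```text
tcp [541.  236.3  82. ] u_tcp [ 0.1 25.3 -3.5] yaw 89.49 toolz [-0.046 -0.01  -0.999] spin-> 0.0011 F(l,u,z) [-0.57 -1.66 -1.51] T [-0.11  0.03  0.09] t 11.05 open 0.379
sprung [  0.1 -56.3   1.6] solid [ 1.4 97.2 29.1]
units x,y,z [0.003 0.    0.023]
```

View pics/s6.png

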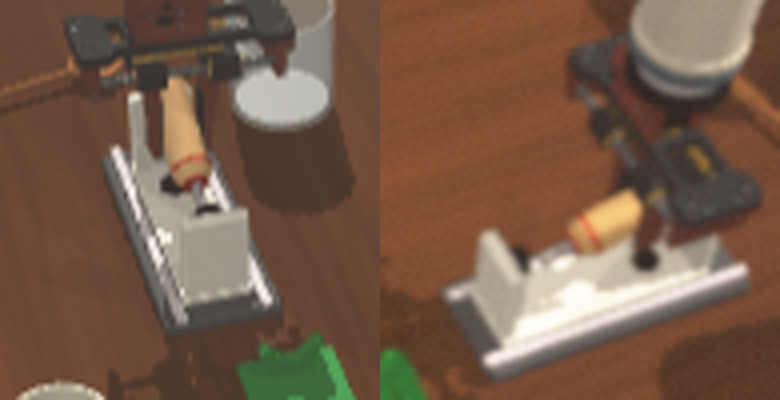

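The pin points at the black cup with a gap, and I see no contact. I continue down and then advance.

```bash
python3 -m inch '[{"x":0,"y":0,"z":0.03,"spin":0,"hand":-1},{"x":0,"y":0,"z":0,"spin":0,"hand":-1},{"x":0,"y":0,"z":0,"spin":0,"hand":-1}]' >/dev/null
python3 -c "
from tips import *
tips((0,-65,-0.7))"
```

```text
tcp [541.  236.2  79.6] u_tcp [ 0.1 25.2 -5.9] yaw 89.5 toolz [-0.046 -0.01  -0.999] spin-> 0.0011 F(l,u,z) [-0.38 -1.22  0.41] T [-0.08  0.13  0.06] t 11.4 open 0.38
sprung [  0.1 -56.4  -0.8] solid [ 1.4 97.1 26.8]
units x,y,z [-0.086 -0.001  0.   ]
```

```bash
python3 - <<'E'
from tips import *
p,_=pickle.load(open('w4.pkl','rb')); X=cloud(p)
print('knob',X[22,258].round(1),X[10,258].round(1), X[30,258].round(1),'floor',X[100,258].round(1))
p=pickle.load(open('scene0.pkl','rb')); X=cloud(p)
F=X[150:220,335:420].reshape(-1,3); c=p['frame'][150:220,335:420].reshape(-1,3).astype(int)
m=(c.max(1)<60); print(F[m].round(0)[::4])
s=arm.read_state(); print(np.round(s['tau'],2))
for i in range(3):
    s=arm.read_state(); print(np.round(s['wrist_force'],2), s['time'])
E
```

```text
knob [541.4 260.7  31.1] [542.  269.7  31.5] [540.8 254.9  29.7] floor [536.5 197.8  23.7]
[[542. 259.  28.]]
[  0.44 -45.33 -40.43   0.27  -0.27   0.05]
[-0.39 -1.22  0.41] 11.4
[-0.39 -1.22  0.41] 11.4
[-0.39 -1.22  0.41] 11.4
```

```bash
for i in 1 2 3; do python3 -m inch '[{"x":0,"y":0,"z":0,"spin":0,"hand":-1}]' | grep -E 'force|pos'; done; python3 -m inch '[{"x":-0.03,"y":0,"z":0,"spin":0,"hand":-1},{"x":-0.03,"y":0,"z":0,"spin":0,"hand":-1},{"x":0,"y":0,"z":0,"spin":0,"hand":-1}]' | grep -E 'force|pos'
python3 -m inch '[{"x":0,"y":0,"z":0,"spin":0,"hand":-1}]' | grep -E 'force|pos'
python3 -c "
from tips import *
tips((0,-68,-0.7))"
```

```text
tool_pos: [541.1, 236.2, 79.6]
wrist_force: [-1.3, -0.8, 1.2]
tool_pos: [541.1, 236.2, 79.6]
wrist_force: [-1.2, -1.7, -0.2]
tool_pos: [541.1, 236.2, 79.6]
wrist_force: [-1.0, -1.7, 0.2]
tool_pos: [541.0, 230.3, 78.5]
wrist_force: [0.9, -0.3, -2.8]
tool_pos: [540.9, 230.1, 77.9]
wrist_force: [-0.2, 0.2, -2.7]
tcp [540.9 230.1  77.9] u_tcp [ 0.  19.1 -7.6] yaw 89.51 toolz [-0.047 -0.009 -0.999] spin-> 0.0012 F(l,u,z) [-0.21  0.21 -2.73] T [ 0.02 -0.11 -0.01] t 11.98 open 0.38
sprung [  0.1 -62.5  -2.5] solid [ 1.3 90.9 25.1]
units x,y,z [-0.055 -0.002 -0.017]
```

```bash
cat > grip.py <<'E'
from tips import *
def grip():
    p=arm.grab_frame('wrist'); X=cloud(p); pos,M,_=tool()
    P=X.reshape(-1,3); P=P[~np.isnan(P).any(1)]; T=(P-pos)@M
    xs=[];zs=[];ys=[]
    for lo in list(range(-48,-24,4))+list(range(18,43,4)):
        k=(T[:,0]>=lo)&(T[:,0]<lo+4)&(abs(T[:,1])<20)&(T[:,2]<0)&(T[:,2]>-55)
        if k.sum()>20:
            q=T[k]; top=np.percentile(q[:,2],3); r=q[q[:,2]<top+4]; xs.append(lo+2);zs.append(top);ys.append((r[:,1].min()+r[:,1].max())/2)
    xs=np.array(xs);zs=np.array(zs);ok=np.ones(len(xs),bool)
    for _ in range(3): f=np.polyfit(xs[ok],zs[ok],1); r=zs-np.polyval(f,xs); ok=abs(r)<1.2
    print(np.c_[xs,zs,ys].round(1).tolist()[::3])
    th=np.arctan(-f[0]); g=np.polyfit(xs[ok],np.array(ys)[ok],1)
    k=(T[:,0]>55)&(T[:,0]<85)&(abs(T[:,1])<4)&(abs(T[:,2]-(np.polyval(f,65)+12))<4)
    e=np.percentile(T[k,0],99) if k.sum()>10 else np.nan
    print('tilt',np.degrees(th).round(2),'axis z@0',(f[1]+17/np.cos(th)).round(1),'y',g.round(4),'pinend',round(e,1),k.sum())
    return p
E
python3 - <<'E'
from grip import *
p=grip(); save(p,'w7.png'); pickle.dump((p,tool()[:2]),open('w7.pkl','wb'))
E
```

```text
[[-46.0, -21.5, -0.3], [-34.0, -25.4, -0.2], [24.0, -47.0, -0.4], [36.0, -51.4, -0.0]]
tilt 20.35 axis z@0 -20.0 y [-0.0018 -0.2504] pinend 66.4 445
```

View pics/w7.png

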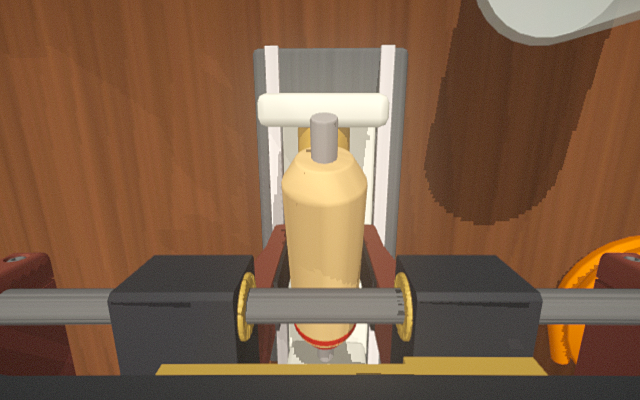

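```bash
python3 - <<'E'
from grip import *
p,(pos,M)=pickle.load(open('w7.pkl','rb')); X=cloud(p)
for v in (112,118,125,135,145,155,165,180,210,240,270,330,340,350,358): print(v,X[v,324].round(1), X[v,275].round(1))
for c in ('scene','side'):
    q=arm.grab_frame(c); pickle.dump(q,open(c+'7.pkl','wb')); Y=cloud(q).reshape(-1,3)
    Y=Y[~np.isnan(Y).any(1)]
    f=np.array([fr(y) for y in Y[(abs(Y[:,0]-541)<40)&(Y[:,1]>100)&(Y[:,1]<320)&(Y[:,2]>28)&(Y[:,2]<150)]])
    print(c)
    for lo in range(-70,110,6):
        k=(f[:,1]>=lo)&(f[:,1]<lo+6)&(abs(f[:,0])<14)
        if k.sum()>1: print(lo,k.sum(),'z',np.percentile(f[k,2],[5,50,95]).round(1),'lat',np.percentile(f[k,0],[0,50,100]).round(1))
E
```

```text
112 [543.  298.9 118.7] [521.7 298.7  99.5]
118 [543.2 296.9 122.9] [521.5 296.3  99.3]
125 [543.2 294.6 124. ] [521.  293.3  97.2]
135 [543.2 291.3 125. ] [505.4 282.8  18.7]
145 [543.1 287.7 123.4] [505.4 276.3  20.3]
155 [543.  284.  122.1] [504.9 269.6  19.8]
165 [542.9 280.1 120.6] [504.7 262.9  20.3]
180 [543.1 275.9 126.7] [504.2 252.5  20.4]
210 [543.1 265.2 127.8] [503.  230.8  19.6]
240 [542.7 251.5 122.6] [519.5 242.8 102.2]
270 [542.3 236.3 117.7] [525.  243.  130.9]
330 [541.2 196.9 103.2] [525.1 221.8 136.7]
340 [541.1 189.7 101.3] [496.6 119.1  14.2]
350 [539.7 164.6  78.4] [496.4 110.7  15.6]
358 [539.5 156.4  75.2] [495.9 102.5  15. ]
scene
-64 5 z [-16.6 -13.5 -10.6] lat [-0.7  2.4  3.5]
-58 8 z [-16.1 -11.6  -8.8] lat [-1.8  2.3  5.5]
-52 6 z [-11.8 -10.2  -7.2] lat [-5.1  0.2  4.5]
-46 6 z [-11.4  -8.1  -5.2] lat [-3.4  0.6  4.4]
-40 16 z [-9.6 -2.4  5.2] lat [-9.5  3.  11.2]
-34 27 z [-10.5   5.9  12.8] lat [-12.5   5.5  12.7]
-28 13 z [ 4.7 11.  15.3] lat [-10.7   1.3  12.4]
-22 16 z [ 5.8 12.6 17.2] lat [-13.9   3.3  12.5]
-16 17 z [ 8.  15.5 20.7] lat [-12.7  
[... 718 characters left out ...]
.   -1.9  13.6]
-28 17 z [-7.8  9.6 15.2] lat [-12.8  -2.   10.8]
-22 18 z [ 7.6 14.3 19.7] lat [-13.6  -3.4  12.2]
-16 9 z [11.8 16.6 20.9] lat [-13.2   1.8  11.3]
-10 17 z [-2.2 15.9 23.9] lat [-13.9  -4.1  13.1]
-4 16 z [12.3 19.2 24.3] lat [-13.7  -4.   11. ]
2 17 z [-56.9  21.1  26.1] lat [-13.8  -4.7  12.7]
8 13 z [-11.3  23.3  29.2] lat [-12.3  -2.5  13.9]
14 14 z [-5.3 26.8 32.5] lat [-8.6  3.7 12.4]
20 10 z [-55.5  25.   35.1] lat [-13.4  -1.7  11.2]
26 14 z [25.6 30.3 37.7] lat [-8.8  1.1 13.2]
32 12 z [25.9 32.9 38.7] lat [-7.   2.  13.5]
38 10 z [-56.7  30.7  39.6] lat [-8.4 -1.7 13.1]
44 5 z [-38.   33.2  36.3] lat [-3.3  3.  13.4]
50 6 z [-56.6  34.8  37.7] lat [-9.4  7.  12.2]
```

The roller pivoted further in the grip, to a tilt of 20°. All three cameras agree: sprung tip about 16 mm low, still in front of the cup and free. I update the tip geometry and raise it to cup height.

```bash
sed -i 's/^SPR=.*/SPR=np.array([-78.2,-0.1,9.0]); SOL=np.array([68.1,-0.4,-45.3])/' tips.py
python3 -m inch '[{"x":0.02,"y":0,"z":-0.07,"spin":0,"hand":-1},{"x":0,"y":0,"z":-0.07,"spin":0,"hand":-1},{"x":0,"y":0,"z":0,"spin":0,"hand":-1},{"x":0,"y":0,"z":0,"spin":0,"hand":-1}]'
python3 - <<'E'
from grip import *
tips((0,-60,-1.5)); grip()
E
```

```text
time: 12.47
tool_pos: [541.7, 232.9, 93.6]
tcp_rot: [-0.013, 0.71, 0.704, -0.02]
wrist_force: [-0.2, -0.6, -2.6]
opening: 0.381
tcp [541.7 232.9  93.6] u_tcp [ 0.7 21.9  8.1] yaw 89.54 toolz [-0.047 -0.009 -0.999] spin-> 0.0015 F(l,u,z) [-0.24 -0.64 -2.58] T [ 0.04 -0.12 -0.1 ] t 12.47 open 0.381
sprung [  0.4 -56.3  -0.2] solid [ 2.3 90.5 52.7]
units x,y,z [-0.036 -0.003  0.014]
[[-46.0, -21.2, -0.5], [-34.0, -25.0, -0.2], [24.0, -46.9, -0.8], [36.0, -51.0, -0.8]]
tilt 20.36 axis z@0 -19.7 y [-0.003  -0.4422] pinend 66.4 422
```

```bash
python3 -m inch '[{"x":-0.04,"y":-0.008,"z":0.014,"spin":0.0015,"hand":-1},{"x":-0.04,"y":0,"z":0,"spin":0,"hand":-1},{"x":0,"y":0,"z":0,"spin":0,"hand":-1},{"x":0,"y":0,"z":0,"spin":0,"hand":-1}]' | grep force
python3 - <<'E'
from tips import *
tips((-0.5,-70,-1.5))
E
```

```text
wrist_force: [0.2, -0.2, -4.1]
tcp [540.7 224.1  92.3] u_tcp [-0.1 13.1  6.8] yaw 89.4 toolz [-0.046 -0.009 -0.999] spin-> -0.0 F(l,u,z) [ 0.22 -0.23 -4.1 ] T [-0.03 -0.06 -0.  ] t 12.85 open 0.381
sprung [ -0.7 -65.2  -1.4] solid [ 1.6 81.6 51.4]
units x,y,z [-0.048  0.002  0.001]
```

```bash
python3 -m inch '[{"x":-0.04,"y":0,"z":-0.003,"spin":0,"hand":-1},{"x":0,"y":0,"z":0,"spin":0,"hand":-1},{"x":0,"y":0,"z":0,"spin":0,"hand":-1}]' | grep force
python3 -c "
from tips import *
tips((-0.5,-75,-1.5))"
python3 -m inch '[{"x":-0.035,"y":0,"z":-0.003,"spin":0,"hand":-1},{"x":0,"y":0,"z":0,"spin":0,"hand":-1},{"x":0,"y":0,"z":0,"spin":0,"hand":-1}]' | grep force
python3 -c "
from tips import *
tips((-0.5,-75,-1.5))"
```

```text
wrist_force: [-0.0, -0.1, -3.2]
tcp [540.5 219.3  92.3] u_tcp [-0.3  8.3  6.8] yaw 89.37 toolz [-0.047 -0.009 -0.999] spin-> -0.0003 F(l,u,z) [-0.02 -0.06 -3.19] T [ 0.   -0.1  -0.02] t 13.1 open 0.386
sprung [ -0.9 -70.   -1.5] solid [ 1.4 76.8 51.4]
units x,y,z [-0.05   0.004  0.001]
wrist_force: [0.2, -0.8, -3.4]
tcp [540.4 215.3  92.5] u_tcp [-0.3  4.3  7. ] yaw 89.36 toolz [-0.047 -0.009 -0.999] spin-> -0.0004 F(l,u,z) [ 0.26 -0.76 -3.39] T [-0.07 -0.11  0.03] t 13.35 open 0.38
sprung [ -0.9 -74.   -1.2] solid [ 1.4 72.8 51.6]
units x,y,z [-0.01   0.004  0.003]
```

```bash
for i in 1 2; do python3 -m inch '[{"x":-0.025,"y":0,"z":0,"spin":0,"hand":-1},{"x":0,"y":0,"z":0,"spin":0,"hand":-1},{"x":0,"y":0,"z":0,"spin":0,"hand":-1}]' | grep force
python3 -c "
from tips import *
tips((-0.5,-75,-1.5))"; done; python3 -c "
from grip import *
grip()"
```

```text
wrist_force: [-0.6, 1.3, -3.0]
tcp [540.4 213.6  92.8] u_tcp [-0.3  2.6  7.3] yaw 89.4 toolz [-0.047 -0.007 -0.999] spin-> -0.0 F(l,u,z) [-0.62  1.26 -2.95] T [ 0.24 -0.08 -0.02] t 13.6 open 0.386
sprung [ -0.8 -75.7  -1. ] solid [ 1.4 71.1 52.1]
units x,y,z [0.007 0.004 0.004]
wrist_force: [0.1, 2.9, -2.4]
tcp [540.3 212.6  93.1] u_tcp [-0.4  1.6  7.6] yaw 89.47 toolz [-0.046 -0.004 -0.999] spin-> 0.0008 F(l,u,z) [ 0.08  2.89 -2.44] T [ 0.53 -0.04  0.02] t 13.85 open 0.382
sprung [ -0.9 -76.7  -1. ] solid [ 1.2 69.9 52.6]
units x,y,z [0.017 0.004 0.005]
[[-46.0, -21.2, -0.1], [-34.0, -25.1, -0.3], [24.0, -47.3, -0.5], [36.0, -51.6, -0.1]]
tilt 20.68 axis z@0 -19.9 y [-0.0013 -0.2891] pinend 66.4 422
```

The sprung pin is in the black cup and touching its floor, with 2.9 N along the axis, which matches the spring's start. Now I compress.

```bash
for i in 1 2; do python3 -m inch '[{"x":-0.03,"y":0,"z":0,"spin":0,"hand":-1},{"x":-0.02,"y":0,"z":0,"spin":0,"hand":-1},{"x":-0.01,"y":0,"z":0,"spin":0,"hand":-1}]' | grep force
python3 -c "
from tips import *
tips((-0.5,-75,-1.5))"; done; python3 -c "
from grip import *
grip()"
```

```text
wrist_force: [0.5, 6.2, -4.0]
tcp [540.  208.3  93. ] u_tcp [-0.6 -2.7  7.5] yaw 89.58 toolz [-0.046 -0.001 -0.999] spin-> 0.002 F(l,u,z) [ 0.48  6.2  -3.98] T [ 1.21 -0.17 -0.06] t 14.15 open 0.374
sprung [ -0.9 -80.9  -1.4] solid [ 0.8 65.5 52.8]
units x,y,z [0.059 0.004 0.001]
wrist_force: [0.5, 8.3, -3.4]
tcp [539.8 205.7  93.1] u_tcp [-0.8 -5.3  7.6] yaw 89.74 toolz [-0.045  0.007 -0.999] spin-> 0.0037 F(l,u,z) [ 0.45  8.27 -3.35] T [ 1.46 -0.14 -0.09] t 14.4 open 0.382
sprung [ -0.9 -83.4  -1.9] solid [ 0.5 62.5 53.4]
units x,y,z [ 0.084  0.004 -0.004]
[[-46.0, -20.4, -0.1], [-34.0, -24.5, -0.1], [24.0, -47.7, -0.8], [36.0, -52.1, -0.5]]
tilt 21.63 axis z@0 -19.8 y [-0.002  -0.2942] pinend 65.8 356
```

```bash
for i in 1 2; do python3 -m inch '[{"x":-0.006,"y":0,"z":0.03,"spin":0.001,"hand":-1},{"x":-0.006,"y":0,"z":0.03,"spin":0.001,"hand":-1}]' | grep force
python3 -c "
from tips import *
tips()"; done; python3 -c "
from grip import *
grip()"
```

```text
wrist_force: [-0.6, 5.0, 1.2]
tcp [540.1 206.7  89.1] u_tcp [-0.6 -4.3  3.6] yaw 89.63 toolz [-0.043  0.012 -0.999] spin-> 0.0026 F(l,u,z) [-0.61  4.97  1.2 ] T [ 0.77  0.05 -0.06] t 14.62 open 0.38
sprung [ -0.7 -82.4  -6.3] solid [ 0.7 63.2 49.7]
wrist_force: [-1.8, 6.9, 3.1]
tcp [540.9 207.   86.3] u_tcp [ 0.2 -4.   0.8] yaw 89.51 toolz [-0.038  0.016 -0.999] spin-> 0.0012 F(l,u,z) [-1.83  6.88  3.05] T [ 0.7   0.17 -0.1 ] t 14.78 open 0.375
sprung [ -0.1 -82.   -9.4] solid [ 1.4 63.4 47.1]
[[-46.0, -23.9, -0.5], [-34.0, -27.2, -0.3], [24.0, -45.6, -0.1], [36.0, -49.3, -0.2]]
tilt 17.35 axis z@0 -20.1 y [ 0.0028 -0.3331] pinend 68.4 683
```

```bash
for i in 1 2 3; do python3 -m inch '[{"x":-0.012,"y":0,"z":0.035,"spin":0.001,"hand":-1},{"x":-0.012,"y":-0.003,"z":0.035,"spin":0,"hand":-1}]' | grep force
python3 -c "
from tips import *
tips()"; done; python3 -c "
from grip import *
grip()"
```

```text
wrist_force: [-2.0, 6.7, 2.4]
tcp [541.2 206.7  82.8] u_tcp [ 0.5 -4.3 -2.7] yaw 89.48 toolz [-0.034  0.02  -0.999] spin-> 0.0008 F(l,u,z) [-2.11  6.72  2.41] T [ 0.87  0.3  -0.19] t 15.0 open 0.385
sprung [  0.2 -82.3 -13.2] solid [ 1.6 62.9 43.9]
wrist_force: [-1.7, 8.0, 3.1]
tcp [541.3 206.7  79.4] u_tcp [ 0.6 -4.3 -6.1] yaw 89.46 toolz [-0.029  0.025 -0.999] spin-> 0.0007 F(l,u,z) [-1.76  7.95  3.09] T [ 0.92  0.24 -0.14] t 15.17 open 0.379
sprung [  0.4 -82.2 -17.1] solid [ 1.5 62.7 40.8]
wrist_force: [-2.1, 7.6, 2.7]
tcp [541.4 207.   75.7] u_tcp [ 0.7 -4.  -9.8] yaw 89.46 toolz [-0.026  0.031 -0.999] spin-> 0.0007 F(l,u,z) [-2.15  7.55  2.68] T [ 0.96  0.2  -0.14] t 15.33 open 0.383
sprung [  0.5 -81.9 -21.1] solid [ 1.4 62.7 37.6]
[[-46.0, -30.0, -1.2], [-34.0, -32.3, -0.5], [20.0, -40.2, 0.0], [32.0, -42.0, 0.2], [44.0, -43.9, 0.2]]
tilt 8.36 axis z@0 -20.2 y [ 0.0132 -0.202 ] pinend 72.9 998
```

```bash
for i in 1 2; do python3 -m inch '[{"x":-0.03,"y":-0.004,"z":-0.003,"spin":0,"hand":-1},{"x":-0.015,"y":-0.004,"z":-0.003,"spin":0,"hand":-1}]' | grep force
python3 -c "
from tips import *
tips()"; done; python3 -c "
from grip import *
grip()"
```

```text
wrist_force: [0.7, 8.7, -1.4]
tcp [541.  205.3  77.9] u_tcp [ 0.3 -5.7 -7.6] yaw 89.6 toolz [-0.023  0.037 -0.999] spin-> 0.0022 F(l,u,z) [ 0.64  8.73 -1.42] T [ 1.55 -0.22  0.05] t 15.55 open 0.377
sprung [  0.3 -83.5 -19.5] solid [ 0.7 60.7 40.1]
wrist_force: [0.6, 10.6, -4.9]
tcp [540.6 204.4  79.7] u_tcp [-0.1 -6.6 -5.8] yaw 89.75 toolz [-0.02   0.044 -0.999] spin-> 0.0039 F(l,u,z) [ 0.45 10.61 -4.9 ] T [ 1.76 -0.15 -0.  ] t 15.72 open 0.384
sprung [  0.1 -84.3 -18.3] solid [ 0.  59.5 42.5]
[[-46.0, -27.8, -0.5], [-34.0, -30.3, -0.4], [20.0, -40.7, 0.0], [32.0, -43.0, 0.2], [44.0, -45.1, -0.5]]
tilt 10.71 axis z@0 -19.6 y [ 0.0059 -0.1944] pinend 72.6 1008
```

```bash
for i in 1 2; do python3 -m inch '[{"x":-0.014,"y":0.002,"z":0.04,"spin":0.001,"hand":-1},{"x":-0.014,"y":0,"z":0.04,"spin":0.001,"hand":-1}]' | grep force
python3 -c "
from tips import *
tips()"; done; python3 -c "
from grip import *
grip()"
```

```text
wrist_force: [-1.9, 8.1, 2.6]
tcp [540.9 205.5  74.4] u_tcp [  0.2  -5.5 -11.1] yaw 89.7 toolz [-0.017  0.052 -0.999] spin-> 0.0033 F(l,u,z) [-1.96  8.04  2.63] T [ 1.08  0.19 -0.12] t 15.93 open 0.377
sprung [  0.4 -83.1 -24.1] solid [ 0.3 60.2 37.6]
wrist_force: [-2.7, 4.4, 7.1]
tcp [541.5 205.3  69.9] u_tcp [  0.8  -5.6 -15.6] yaw 89.61 toolz [-0.013  0.056 -0.998] spin-> 0.0024 F(l,u,z) [-2.73  4.38  7.13] T [ 0.53  0.56 -0.14] t 16.1 open 0.378
sprung [  0.9 -83.2 -29. ] solid [ 0.8 59.8 33.4]
[[-46.0, -33.0, -0.5], [-34.0, -36.0, -0.7], [20.0, -38.2, 0.4], [32.0, -38.8, -0.0], [44.0, -39.4, -0.1]]
tilt 2.49 axis z@0 -20.4 y [ 0.0106 -0.2502] pinend 82.7 884
```

```bash
python3 - <<'E'
from grip import *
p=arm.grab_frame('wrist'); pickle.dump((p,tool()[:2]),open('w8.pkl','wb'))
im=cv2.cvtColor(p['frame'],cv2.COLOR_RGB2BGR)[60:220,240:400]
q=arm.grab_frame('side'); A_=cv2.cvtColor(q['frame'],cv2.COLOR_RGB2BGR)[105:205,260:345]
cv2.imwrite('pics/w8.png',np.hstack([cv2.resize(im,(480,480),interpolation=cv2.INTER_CUBIC),cv2.resize(A_,(310,480),interpolation=cv2.INTER_CUBIC)]))
pos,M,_=tool(); X=cloud(p); 
for v in range(80,190,6): print(v,[fr(X[v,c]).round(1).tolist() for c in (318,324,330)])
E
```

```text
80 [[-1.9, 73.5, 11.5], [0.5, 73.3, 12.9], [2.9, 73.7, 10.7]]
86 [[-1.9, 71.2, 11.8], [0.5, 71.2, 12.3], [2.9, 71.2, 12.0]]
92 [[-2.0, 69.0, 11.3], [0.5, 68.9, 11.8], [2.9, 69.0, 11.3]]
98 [[-1.9, 66.4, 13.8], [0.5, 66.3, 15.7], [2.9, 66.4, 14.0]]
104 [[-1.8, 64.0, 14.7], [0.5, 64.1, 14.5], [2.9, 64.1, 14.5]]
110 [[-1.9, 61.8, 13.4], [0.6, 61.7, 15.3], [2.9, 61.7, 15.5]]
116 [[-1.9, 59.5, 13.8], [0.5, 59.4, 14.2], [2.9, 59.5, 14.1]]
122 [[-1.9, 57.1, 12.2], [0.6, 57.1, 14.5], [3.0, 57.1, 13.8]]
128 [[-1.9, 54.7, 12.5], [0.5, 54.7, 12.7], [3.0, 54.7, 13.9]]
134 [[-1.9, 52.3, 11.7], [0.6, 52.4, 14.7], [3.0, 52.4, 14.3]]
140 [[-1.7, 50.1, 20.4], [0.7, 50.2, 21.0], [3.0, 50.1, 19.5]]
146 [[-1.6, 47.9, 22.0], [0.7, 47.9, 21.5], [3.0, 47.9, 21.9]]
152 [[-1.6, 45.6, 21.8], [0.7, 45.6, 22.0], [3.0, 45.7, 22.6]]
158 [[-1.6, 43.5, 23.8], [0.7, 43.4, 23.1], [3.0, 43.4, 23.1]]
164 [[-1.5, 41.2, 24.3], [0.8, 41.3, 24.8], [3.0, 41.4, 25.4]]
170 [[-1.6, 38.7, 22.9], [0.8, 39.0, 24.6], [3.1, 39.0, 24.6]]
176 [[-1.5, 36.6, 24.3], [0.8, 36.7, 24.9], [3.1, 36.6, 24.2]]
182 [[-1.5, 34.3, 24.8], [0.8, 34.2, 23.9], [3.1, 34.2, 23.7]]
188 [[nan, nan, nan], [0.8, 31.9, 24.4], [3.1, 32.0, 24.6]]
```

View pics/w8.png

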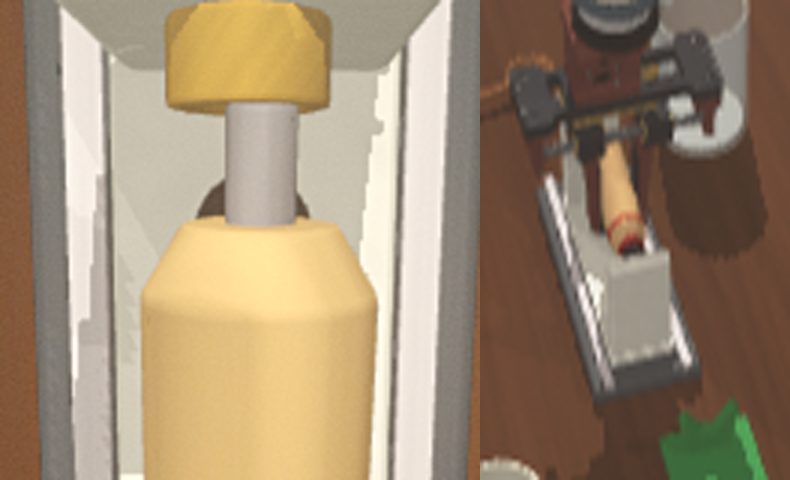

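The pin nose stands just in front of the brass rim (crop around (260,100)), laterally centred, axis about 9 mm above the cup axis. I back off a little and continue down.

```bash
cat >> grip.py <<'E'
def nose():
    p=arm.grab_frame('wrist'); X=cloud(p); pickle.dump((p,tool()[:2]),open('last.pkl','wb'))
    Y=X[60:330,300:350].reshape(-1,3); Y=Y[~np.isnan(Y).any(1)]; f=np.array([fr(y) for y in Y])
    for lo in (-50,-44,-38,20,28,36,50,54,58,62,64,65,66,67,68,69,70,72,76):
        k=(f[:,1]>=lo)&(f[:,1]<lo+(2 if lo<64 or lo>69 else 1))&(abs(f[:,0])<8)&(f[:,2]>-25)
        if k.sum()>3: print((lo,np.percentile(f[k,2],90).round(1),np.median(f[k&(f[:,2]>np.percentile(f[k,2],90)-3),0]).round(1)),end=' ')
    print()
E
for i in 1 2; do python3 -m inch '[{"x":-0.02,"y":-0.004,"z":0.03,"spin":0.002,"hand":-1},{"x":-0.015,"y":-0.004,"z":0.03,"spin":0.001,"hand":-1}]' | grep force
python3 -c "
from grip import *
tips();nose()"; done; python3 -c "
from grip import *
grip()"
```

```text
wrist_force: [-1.9, 5.6, 3.9]
tcp [541.5 204.8  67.3] u_tcp [  0.9  -6.2 -18.2] yaw 89.43 toolz [-0.009  0.062 -0.998] spin-> 0.0003 F(l,u,z) [-1.94  5.58  3.86] T [ 0.94  0.22 -0.11] t 16.42 open 0.376
sprung [  0.8 -83.7 -32.1] solid [ 0.9 59.  31.2]
(20, np.float64(20.2), np.float64(-0.0)) (28, np.float64(20.9), np.float64(0.4)) (36, np.float64(21.3), np.float64(0.4)) (50, np.float64(16.7), np.float64(1.1)) (54, np.float64(10.3), np.float64(1.5)) (58, np.float64(10.5), np.float64(1.5)) (62, np.float64(10.8), np.float64(1.5)) (64, np.float64(11.0), np.float64(1.9)) (65, np.float64(11.2), np.float64(1.5)) (66, np.float64(11.1), np.float64(1.5)) (67, np.float64(10.9), np.float64(1.5)) (68, np.float64(11.9), np.float64(-0.1)) (69, np.float64(12.5), np.float64(-0.5)) (70, np.float64(12.7), np.float64(-0.5)) (72, np.float64(12.7), np.float64(-0.4)) (76, np.float64(12.5), np.float64(-0.5)) 
wrist_force: [-1.9, 7.4, 2.1]
tcp [541.7 204.7  64.8] u_tcp [  1.   -6.3 -20.7] yaw 89.27 toolz [-0.004  0.068 -0.998] spin-> -0.0015 F(l,u,z) [-1.98  7.41  2.09] T [ 1.16  0.13 -0.06] t 16.63 open 0.
[... 159 characters left out ...]
float64(0.5)) (50, np.float64(12.8), np.float64(0.9)) (54, np.float64(5.4), np.float64(1.7)) (58, np.float64(5.8), np.float64(1.7)) (62, np.float64(5.6), np.float64(1.7)) (64, np.float64(5.8), np.float64(1.3)) (65, np.float64(5.9), np.float64(1.7)) (66, np.float64(5.6), np.float64(1.7)) (67, np.float64(6.0), np.float64(1.7)) (68, np.float64(11.8), np.float64(-0.2)) (69, np.float64(12.6), np.float64(-0.2)) (70, np.float64(12.6), np.float64(-0.6)) (72, np.float64(12.6), np.float64(-0.6)) (76, np.float64(12.5), np.float64(-0.2)) 
[[-46.0, -33.9, 0.2], [-34.0, -39.3, -0.5], [20.0, -36.1, -0.1], [32.0, -35.7, -0.1], [44.0, -35.2, 0.1]]
tilt -2.44 axis z@0 -20.0 y [ 0.0096 -0.3363] pinend 84.1 771
```

Pin axis is now about 0.5 mm above the cup axis and about 1.8 mm to +lateral. I correct sideways, then let it out.

```bash
python3 -m inch '[{"x":-0.008,"y":-0.015,"z":0.003,"spin":0,"hand":-1},{"x":-0.008,"y":-0.01,"z":0.003,"spin":0,"hand":-1}]' | grep force
python3 -c "
from grip import *
tips();nose()"
```

```text
wrist_force: [5.2, 7.8, -6.4]
tcp [540.9 205.8  66.3] u_tcp [  0.3  -5.2 -19.2] yaw 89.42 toolz [ 0.002  0.074 -0.997] spin-> 0.0002 F(l,u,z) [ 5.09  7.87 -6.4 ] T [ 0.92 -0.8   0.08] t 16.9 open 0.382
sprung [  0.2 -82.5 -34. ] solid [-0.2 59.4 31. ]
(20, np.float64(18.9), np.float64(0.2)) (28, np.float64(19.1), np.float64(0.2)) (36, np.float64(19.4), np.float64(0.2)) (50, np.float64(16.0), np.float64(-0.2)) (54, np.float64(7.9), np.float64(0.2)) (58, np.float64(8.2), np.float64(0.2)) (62, np.float64(8.1), np.float64(0.2)) (64, np.float64(8.4), np.float64(0.2)) (65, np.float64(8.6), np.float64(0.6)) (66, np.float64(8.5), np.float64(0.2)) (67, np.float64(8.7), np.float64(0.2)) (68, np.float64(11.7), np.float64(-0.2)) (69, np.float64(12.3), np.float64(-0.4)) (70, np.float64(12.5), np.float64(-0.4)) (72, np.float64(12.7), np.float64(-0.6)) (76, np.float64(12.8), np.float64(-0.2))
```

```bash
python3 -m inch '[{"x":-0.02,"y":0.002,"z":0.025,"spin":0,"hand":-1},{"x":-0.015,"y":0,"z":0.025,"spin":0,"hand":-1}]' | grep force
python3 -c "
from grip import *
tips();nose()"
```

```text
wrist_force: [-3.5, 7.0, 7.4]
tcp [541.7 205.4  63.6] u_tcp [  1.   -5.6 -21.9] yaw 89.54 toolz [ 0.005  0.079 -0.997] spin-> 0.0016 F(l,u,z) [-3.57  7.    7.39] T [ 1.    0.57 -0.07] t 17.12 open 0.379
sprung [  1.2 -82.8 -37.1] solid [ 0.2 58.7 28.7]
(20, np.float64(15.4), np.float64(0.3)) (28, np.float64(15.3), np.float64(-0.5)) (36, np.float64(15.4), np.float64(0.3)) (50, np.float64(11.4), np.float64(0.5)) (54, np.float64(3.6), np.float64(1.2)) (58, np.float64(3.6), np.float64(1.2)) (62, np.float64(3.5), np.float64(1.2)) (64, np.float64(3.6), np.float64(1.2)) (65, np.float64(3.4), np.float64(1.2)) (66, np.float64(3.6), np.float64(1.0)) (67, np.float64(3.4), np.float64(1.2)) (68, np.float64(11.9), np.float64(-0.5)) (69, np.float64(12.4), np.float64(-0.5)) (70, np.float64(12.5), np.float64(-0.5)) (72, np.float64(12.6), np.float64(-0.5)) (76, np.float64(12.5), np.float64(-0.5))
```

```bash
python3 -m inch '[{"x":-0.012,"y":-0.006,"z":-0.004,"spin":0,"hand":-1}]' | grep force
python3 -c "
from grip import *
tips();nose()"
```

```text
wrist_force: [0.2, 7.6, -1.7]
tcp [541.2 205.5  65. ] u_tcp [  0.6  -5.5 -20.5] yaw 89.6 toolz [ 0.007  0.082 -0.997] spin-> 0.0023 F(l,u,z) [ 0.13  7.64 -1.73] T [ 1.18 -0.22  0.03] t 17.25 open 0.385
sprung [  0.8 -82.7 -35.9] solid [-0.3 58.6 30.3]
(20, np.float64(17.0), np.float64(-0.2)) (28, np.float64(17.4), np.float64(0.6)) (36, np.float64(17.6), np.float64(-0.0)) (50, np.float64(13.6), np.float64(0.2)) (54, np.float64(5.5), np.float64(0.4)) (58, np.float64(5.9), np.float64(0.6)) (62, np.float64(6.0), np.float64(0.4)) (64, np.float64(6.1), np.float64(0.6)) (65, np.float64(6.1), np.float64(0.6)) (66, np.float64(6.2), np.float64(0.4)) (67, np.float64(6.5), np.float64(0.6)) (68, np.float64(11.6), np.float64(-0.1)) (69, np.float64(12.4), np.float64(-0.7)) (70, np.float64(12.6), np.float64(-0.3)) (72, np.float64(12.7), np.float64(-0.7)) (76, np.float64(12.7), np.float64(-0.3))
```

```bash
for i in 1 2; do python3 -m inch '[{"x":0.012,"y":0,"z":0.002,"spin":0,"hand":-1},{"x":0.01,"y":0,"z":0.002,"spin":0,"hand":-1}]' | grep force
python3 -c "
from grip import *
tips();nose()"; done
```

```text
wrist_force: [0.0, 4.9, -4.2]
tcp [541.3 209.4  66.2] u_tcp [  0.6  -1.6 -19.3] yaw 89.69 toolz [ 0.008  0.086 -0.996] spin-> 0.0032 F(l,u,z) [-0.02  4.93 -4.18] T [ 0.67 -0.1   0.02] t 17.47 open 0.385
sprung [  0.9 -78.8 -35. ] solid [-0.5 62.3 31.7]
(20, np.float64(18.6), np.float64(-0.2)) (28, np.float64(18.8), np.float64(-0.3)) (36, np.float64(19.2), np.float64(-0.1)) (50, np.float64(17.7), np.float64(0.1)) (54, np.float64(15.4), np.float64(0.3)) (58, np.float64(7.8), np.float64(0.5)) (62, np.float64(7.9), np.float64(0.1)) (64, np.float64(8.2), np.float64(0.1)) (65, np.float64(8.0), np.float64(0.5)) (66, np.float64(8.4), np.float64(0.1)) (67, np.float64(8.2), np.float64(0.5)) (68, np.float64(11.7), np.float64(-0.2)) (69, np.float64(12.5), np.float64(-0.2)) (70, np.float64(12.6), np.float64(-0.4)) (72, np.float64(12.6), np.float64(-0.4)) (76, np.float64(12.6), np.float64(-0.4)) 
wrist_force: [-0.3, -0.1, -2.5]
tcp [541.2 211.8  66.1] u_tcp [  0.5   0.8 -19.4] yaw 89.72 toolz [ 0.008  0.086 -0.996] spin-> 0.0035 F(l,u,z) [-0.28 -0.1  -2.47] T [-0.14 -0.02  0.04] t 17.68 open 0.381
sprung [  0.9 -76.3 -35.1] solid [-0.6 64.8 31.6]
(20, np.float64(81.0), np.float64(-0.7)) (28, np.float64(18.5), np.float64(0.1)) (36, np.float64(19.0), np.float64(0.0)) (50, np.float64(19.0), np.float64(-0.0)) (54, np.float64(16.7), np.float64(-0.0)) (58, np.float64(14.5), np.float64(0.8)) (62, np.float64(7.7), np.float64(0.0)) (64, np.float64(7.7), np.float64(0.2)) (65, np.float64(7.9), np.float64(0.4)) (66, np.float64(7.8), np.float64(0.4)) (67, np.float64(7.8), np.float64(0.2)) (68, np.float64(11.5), np.float64(-0.4)) (69, np.float64(12.2), np.float64(-0.9)) (70, np.float64(12.6), np.float64(-0.1)) (72, np.float64(12.6), np.float64(-0.5)) (76, np.float64(12.6), np.float64(-0.3))
```

The pin is seated in the brass cup: the axial force at the wrist fell to 0 and the barrel shoulder is at u≈60. I lower gently until the cups carry the weight, then open.

```bash
python3 -m inch '[{"x":0,"y":0,"z":0.02,"spin":0,"hand":-1},{"x":0,"y":0,"z":0.012,"spin":0,"hand":-1}]' | grep force
python3 -c "
from grip import *
tips();nose()"
```

```text
wrist_force: [-2.8, 3.2, 2.0]
tcp [541.5 211.7  64. ] u_tcp [  0.8   0.8 -21.5] yaw 89.71 toolz [ 0.009  0.085 -0.996] spin-> 0.0034 F(l,u,z) [-2.88  3.19  1.96] T [ 0.26  0.24 -0.09] t 17.9 open 0.38
sprung [  1.2 -76.4 -37.2] solid [-0.3 64.7 29.4]
(20, np.float64(78.7), np.float64(-0.5)) (28, np.float64(15.6), np.float64(0.3)) (36, np.float64(15.9), np.float64(-0.1)) (50, np.float64(15.6), np.float64(0.1)) (54, np.float64(13.3), np.float64(0.5)) (58, np.float64(10.5), np.float64(0.3)) (62, np.float64(3.9), np.float64(0.7)) (64, np.float64(3.9), np.float64(0.5)) (65, np.float64(4.2), np.float64(0.5)) (66, np.float64(3.8), np.float64(0.9)) (67, np.float64(4.0), np.float64(0.3)) (68, np.float64(11.7), np.float64(-0.8)) (69, np.float64(12.4), np.float64(-1.0)) (70, np.float64(12.7), np.float64(-0.6)) (72, np.float64(12.7), np.float64(-0.2)) (76, np.float64(12.6), np.float64(-0.2))
```

```bash
python3 -m inch '[{"x":0,"y":0,"z":0,"spin":0,"hand":-0.1},{"x":0,"y":0,"z":0,"spin":0,"hand":0},{"x":0,"y":0,"z":0,"spin":0,"hand":0.1},{"x":0,"y":0,"z":0,"spin":0,"hand":0.3},{"x":0,"y":0,"z":0,"spin":0,"hand":0.3},{"x":0,"y":0,"z":0,"spin":0,"hand":0.3},{"x":0,"y":0,"z":0,"spin":0,"hand":0.3},{"x":0,"y":0,"z":0,"spin":0,"hand":0.3}]'
python3 -c "
from grip import *
tips();nose()
p=pickle.load(open('last.pkl','rb'))[0]; save(p,'w9.png')"
```

```text
time: 18.62
tool_pos: [543.1, 208.3, 64.8]
tcp_rot: [-0.024, 0.709, 0.704, 0.033]
wrist_force: [0.3, -0.2, -0.2]
opening: 0.653
tcp [543.1 208.3  64.8] u_tcp [  2.4  -2.6 -20.7] yaw 89.57 toolz [ 0.013  0.081 -0.997] spin-> 0.0018 F(l,u,z) [ 0.34 -0.18 -0.16] T [ 0.02 -0.1   0.01] t 18.62 open 0.653
sprung [  2.7 -79.9 -36. ] solid [ 1.3 61.6 29.9]
(20, np.float64(15.7), np.float64(0.3)) (28, np.float64(15.7), np.float64(-0.1)) (36, np.float64(15.7), np.float64(-0.1)) (50, np.float64(15.6), np.float64(0.3)) (54, np.float64(13.2), np.float64(0.3)) (58, np.float64(10.6), np.float64(0.3)) (62, np.float64(3.9), np.float64(0.7)) (64, np.float64(3.8), np.float64(0.7)) (65, np.float64(4.1), np.float64(0.7)) (66, np.float64(3.7), np.float64(0.7)) (67, np.float64(4.0), np.float64(0.7)) (68, np.float64(11.6), np.float64(-0.1)) (69, np.float64(12.3), np.float64(-0.5)) (70, np.float64(12.5), np.float64(-0.5)) (72, np.float64(12.6), np.float64(-0.5)) (76, np.float64(12.6), np.float64(-0.5))
```

View pics/w9.png

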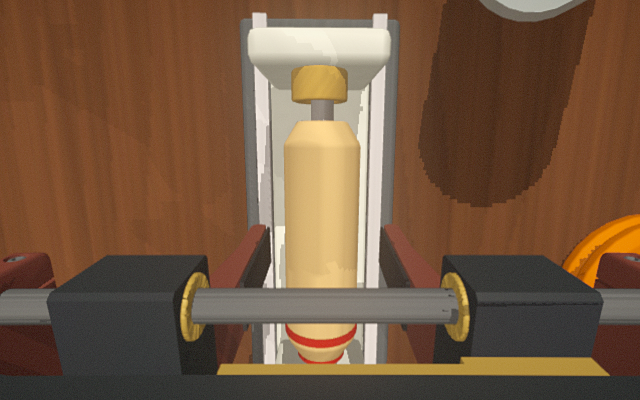

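Both pins appear seated: pin in the brass cup at (320,95), barrel level, and the wrist force is zero. I withdraw upward.

```bash
python3 -m inch '[{"x":0,"y":-0.01,"z":-0.1,"spin":0,"hand":0.3},{"x":0,"y":0,"z":-0.2,"spin":0,"hand":0.3},{"x":0,"y":0,"z":-0.3,"spin":0,"hand":0.3},{"x":0,"y":0,"z":-0.3,"spin":0,"hand":0.3},{"x":-0.2,"y":0,"z":-0.3,"spin":0,"hand":0.3},{"x":-0.3,"y":0,"z":-0.1,"spin":0,"hand":0.3},{"x":-0.3,"y":0,"z":0,"spin":0,"hand":0.3},{"x":0,"y":0,"z":0,"spin":0,"hand":0.3}]'
python3 -m inch '[{"x":-0.3,"y":0,"z":0,"spin":0,"hand":0.3},{"x":-0.2,"y":0,"z":0,"spin":0,"hand":0.3},{"x":0,"y":0,"z":0,"spin":0,"hand":0.3},{"x":0,"y":0,"z":0,"spin":0,"hand":0.3}]'
python3 - <<'E'
from grip import *
tips()
p=arm.grab_frame('wrist'); save(p,'w10.png'); X=cloud(p)
Y=X.reshape(-1,3); Y=Y[~np.isnan(Y).any(1)]; Y=Y[(abs(Y[:,0]-541)<30)&(Y[:,1]>110)&(Y[:,1]<310)&(Y[:,2]>60)&(Y[:,2]<130)]
f=np.array([fr(y) for y in Y])
for lo in list(range(-82,90,4)):
    k=(f[:,1]>=lo)&(f[:,1]<lo+4)&(abs(f[:,0])<20)
    if k.sum()>3:
        h=f[k]; t=np.percentile(h[:,2],95); r=h[h[:,2]>t-2]; print((lo,t.round(1),(r[:,0].min()/2+r[:,0].max()/2).round(1)),end=' ')
E
```

```text
time: 19.33
tool_pos: [537.9, 116.2, 197.8]
tcp_rot: [-0.023, 0.707, 0.706, 0.032]
wrist_force: [0.7, 0.3, 0.6]
opening: 0.651
time: 19.67
tool_pos: [538.1, 65.0, 198.2]
tcp_rot: [-0.022, 0.708, 0.705, 0.035]
wrist_force: [0.1, 0.9, 0.4]
opening: 0.649
tcp [538.1  65.  198.2] u_tcp [  -1.1 -146.   112.7] yaw 89.82 toolz [ 0.018  0.08  -0.997] spin-> 0.0047 F(l,u,z) [0.06 0.95 0.39] T [-0.07 -0.01 -0.01] t 19.67 open 0.649
sprung [  -0.5 -223.2   97.4] solid [ -2.7 -81.8 163.3]
(-82, np.float64(12.6), np.float64(-1.8)) (-78, np.float64(12.9), np.float64(-0.7)) (-74, np.float64(12.8), np.float64(-1.1)) (-70, np.float64(11.9), np.float64(-1.1)) (-66, np.float64(3.6), np.float64(-0.2)) (-62, np.float64(3.6), np.float64(0.2)) (-58, np.float64(3.3), np.float64(-0.2)) (-54, np.float64(9.2), np.float64(-0.4)) (-50, np.float64(10.6), np.float64(0.4)) (-46, np.float64(13.2), np.float64(-0.4)) (-42, np.float64(14.9), np.float64(-0.5)) (-38, np.float64(15.8), np.float64(0.3)) (-34, np.float64(15.6), np.float64(0.6)) (-30, np.float64(15.4), np.float64(-0.2)) (-26, np.float64(15.5), np.float64(1.3)) (-22, np.float64(15.4), np.float64(0.9)) (-18, np.float64(15.4), np.float64(0.5)) (-14, np.float64(15.6), np.float64(0.5)) (-10, np.float64(15.7), np.float64(0.8)) (-6, np.float64(15.7), np.float64(0.1)) (-2, np.float64(15.9), np.float64(1.2)) (2, np.float64(15.6), np.float64(0.4)) (6, np.float64(15.7), np.float64(0.4)) (10, np.float64(13.4), np.float64(1.2))
```

View pics/w10.png

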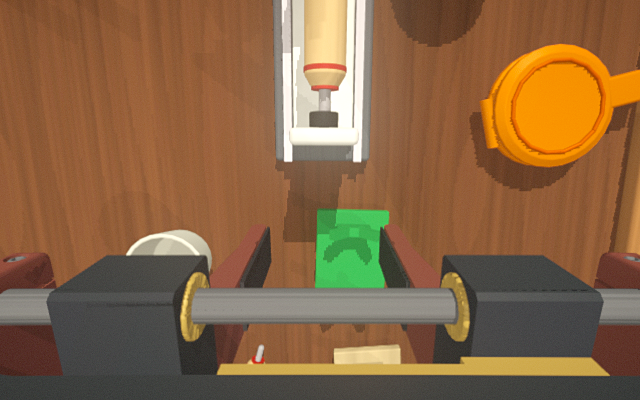

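The sprung pin is in the black cup at (323,118), the barrel is level, and the barrel and pin positions fit a 3 mm preload. The robot is clear, so I hand in.

```bash
python3 -c "
from plant import arm
print(arm.job_done())"
```

```text
the job is handed in; nothing more can be done
None
```

The roller is back in its white-cheeked stand with both pins in their cups, and I've handed the job in at about 20 s of the 69 s allowed. No verdict came back.

**What I did:**
1. I gripped the roller at mid-barrel in the plywood rest and lifted it clear.
2. I pressed it lightly on a saddle of the rest to tilt it about 11° in the jaws, because the moves offer no tilt.
3. I put the sprung pin in the black cup and felt its floor at about 2 to 3 N.
4. I pushed against the spring, with at most about 10.6 N at the wrist along the axis. I then swung the solid pin down in front of the brass rim, let it out, and released.

**Last checks:**
- **Seating:** After release the wrist force was about zero. The wrist camera showed both pins in their cups, the barrel level to within about 0.5 mm, and each pin within about 1 mm of its cup's centre sideways.
- **Height:** The pin axis measured about 2 mm below the cup axis. Allowing for about 1 mm of camera bias, that fits the pins lying on the bottoms of the bores, about 3 mm down.
- **Spring:** The barrel ends lie at about -50 and +60 mm between the cups, so the sprung pin is pushed in by 3 to 4 mm.
- **Clear of things:** The arm ended well clear of the stand, and I saw no kitchen things disturbed in the last pictures. I did not measure their positions again.

**What disagreed:**
- While I was lowering over the stand, the roller pivoted from about 11° to 20° in the grip. A support force of about 3 N showed at the same time. I never found what it touched; I measured the tilt again and went on from there.
- The roller slid about 2 mm in the jaws during the swing.
- While I corrected the pin's position in front of the brass rim, the wrist briefly read up to about 10 N vertically and 5 N sideways.

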